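# Nest the domed dish covers upside down in the carrier and clamp the stack

### The arm

A 6-joint arm with a two-finger parallel gripper is mounted at the origin on a cart in front of the work surface, level with it; the furniture and walls round the work are solid. World frame = base frame: x ahead of the robot, y to its left, z up, the work surface at z = 0. Lengths are in mm, angles in rad, forces in N, time in s.
With the tool pointing down it reaches from about 350 to 875 mm from the base axis. Payload 4.2 kg.
Tool frame: the origin (TCP) lies on the centre line of the jaws, within the pads' length; the fingertips stand 22 mm ahead of it and the grasp point (between the pads) lies 3 mm ahead of it (arm.nose_length is the distance from the TCP to the fingertips, in mm); z points along the fingers, x is the direction in which the jaws open and shut, and the axes are right-handed (so a half turn about z gives the same grasp; the last joint's range is limited). The gripper opens to 85 mm and grips with 20 to 120 N. Pads are 22 mm wide; open, the fingers measure 114 mm over their backs; the gripper's body (76 mm by 85 mm) begins 54 mm behind the grasp point. The pads swing forward as they close: fully open they stand 13 mm farther back than shut.
Start: joints at [1.388, 0.385, 0.008, 0, -1.194, -0.259], TCP at [267.196, 564.983, 253.312] pointing down, gripper open.
Joint ranges: [-3.14, 3.14], [-1.21, 2.06], [-1.07, 1.41], [-3.16, 2.05], [-2.99, -0.16], [-3.1, 3.1]. Speed limits (rad/s): [2.79, 2.79, 3.14, 3.14, 3.14, 3.14].

### API

Orientations are given as a unit quaternion [x, y, z, w].
In Python, from bench import telemetry, get_image, workorder, nets, arm gives the robot as it stands.
- The arm moves only by the tool apply_moves, never from a script. Its argument "steps" is a list of rows, each an object with "hand": the opening, from 0 (shut) to 1 (fully open); "xyz": the shift along the tool's x, y, z in cm, a list of three; "delta_rot": the turn, a rotation vector about the tool's x, y, z in rad, a list of three. In form: [{"hand": hand, "xyz": [x, y, z], "delta_rot": [wx, wy, wz]}, ...]. A call has 1 to 12 rows; each row is the pose to reach, as a shift and turn from the pose commanded when the call began, along the tool's axes at that moment; what a row does not reach only later rows make up. A row lasts 1/12 s, in which the tool goes at most 41.7 mm and 7.16 degrees, less where a joint would pass 70% of its speed; a pose out of reach is approached as far as the arm can. A call with a gripper value outside its range is refused whole. The fingers move at their own pace and stop on an object; the grip force is fixed at half the most. Time passes only in rows, so rows that repeat a pose let the fingers close. It gives the time, the measured TCP pose, the force and the opening at its end, in the units of the state.
- telemetry.read_state(): the state, without advancing time (a new reading comes with each control period).
- get_image(name): name is "scene" or "top" or "wrist"; returns a dict with "frame" (400x640x3 uint8, blue, green, red), "fx", "fy", "cx", "cy" (pixels), "origin" and "orientation" of the camera in the world. Camera axes: x right, y down, z forward; pixel columns grow to the right and rows downward; lengths in mm; the calibration is good to about 2 mm. A picture is of the moment at which its call begins. There is no depth.
- workorder.job_done(): hands the job in, once; it reports no verdict.
Trained networks look in a picture, given as the dict that the camera call returned (one of the last four; its "shot" number tells which), for a name from the list of things; names that differ only in an ending like _2 or _b are one class to them, and where a whole thing is asked for, a point or a joint stands for the part that bears it (a point fixed in the world has none). Each returns a list of dicts, best first, with "confidence" (0 to 1); they miss things now and then, are a little off and sometimes report something else, mostly with a low value. They report only what shows in the picture. A call takes as long as a camera call.
- nets.recognise(picture, label): "xyz" ([x, y, z] in mm, in world coordinates, good to about 4 mm: the middle of the surface that is visible of it).
- nets.outline_of(picture, label): "pixels" (400x640 bool, what is visible of it).
- nets.pinpoint(picture, label): "xyz" ([x, y, z] in mm, in world coordinates, good to about 4 mm: a listed point, or the origin of a listed thing).
The state is a dict: "clock": time; "joints": joint angles; "joint_vel": joint speeds; "joint_efforts": joint torques, N m; "position": TCP position; "ee_rot": TCP orientation; "contact_force": force on the tool from outside, world axes, zero at the start; "wrist_torque": the same for the moment, N m; "gripper_width": finger opening in mm.
Only numpy, scipy, OpenCV 4.12 (cv2) and the standard library are available. Lean on these libraries where they do the work, as an engineer would, in place of code of your own. Each camera call takes 0.05 s, during which the arm holds its last target.

### The job

Pack the washed aluminium dish covers for the oven: put every one of them upside down, as it lies, on the carrier's seat ring, so that each cups fully home inside the one below. Then swing the carrier's clamp arm over the stack until it meets its stop, and screw the black knob down (clockwise from above) until the sprung plate sits on the top cover and has been pushed back a few millimetres, so that the stack cannot rattle.

Things in the scene. Friction and masses are not known exactly. Their poses are not given: they have to be found in the camera images.
- cover_1: Domed dish cover, bare aluminium, 0.1 kg, lying upside down on its flat crown like a bowl, open side up; may be absent. 96 mm across, 36 mm high. On top an upright rim band 8 mm thick (radius 40 to 48 mm), 10 mm high (26 to 36 mm above the crown's underside): pinch it from above, one finger inside, tips at most 9 mm deep. Origin: centre of the crown's underside; z up while it lies upside down.
- cover_2: Exactly like cover_1. Below the rim band its dome (75 mm across there, 3 mm wall) tapers to the crown. Inverted, the dome drops into the seat ring or the cover below with 2 to 2.5 mm play all round until the underside of its rim band rests flat on that ring or rim: each nested cover adds 10 mm to the stack. Any order will do.
- cover_3: Exactly like cover_1 and cover_2; may be absent. Behind the covers stands a fixed clear glass desiccator: axis at x = 0.78, y = -0.09, flange of 207 mm radius 160 to 210 mm above the bench, 340 mm high in all. Keep the gripper's body and the carrying path on the robot's side of it.
- cover_4: Exactly like cover_1 and cover_2; may be absent.
- cover_5: Exactly like cover_1 and cover_2; may be absent.
- carrier: Fixed clamping carrier: grey base plate 130 x 225 mm, 12 mm high, with a steel seat ring on three pillars and, 105 mm from the ring's axis towards the carrier's +y, an upright steel post (18 mm across, top collar at 145 mm) that bears the swing arm. Origin: under the ring's axis at bench level; z up.
- seat (a point): Centre of the seat ring's top face, 42 mm above the bench (ring radius 40 to 48 mm, 8 mm high, open below to the base plate). The first cover's rim band rests on this face, the cover's origin then 26 mm below this point; with n covers nested the top rim is n x 10 mm above it (n at most 5).
- post (a point): Point on the post's upright axis, about which the swing arm turns, 130 mm above the bench.
- swing_arm (a joint): Clamp arm (aluminium, 120 to 138 mm above the bench) about the post, rad: 0 at its stop, screw and plate over the seat ring (arm points to carrier -y); grows counterclockwise seen from above, to 1.9; starts at 1.1 to 1.5. Stays where left (friction 0.15 N m, 1.5 N at the knob). Turning the knob clockwise urges it to the stop. Move it by the knob or push it.
- knob_top (a point): Centre of the top face of the black fluted knob on the clamp screw, at the arm's end, 105 mm from the post's axis. Knob 42 mm across, 24 mm high, axis upright; top 201 mm above the bench and underside 39 mm above the arm when raised; it sinks with the screw.
- clamp_knob (a joint): Turn of the knob, rad: 0 at the start (raised), grows clockwise seen from above; stops at -1.7 and 20. A full turn lowers knob, screw and plate by 12 mm (1.91 mm a radian). Turns lightly (0.05 N m) and stays where left. A knob held still while the arm swings turns relative to the arm.
- plate_face (a point): Centre of the underside of the pressure plate (steel disc 92 mm across) on the screw's foot: 101 mm above the bench when raised, so 9 mm above the rim of a stack of five, 19 mm for four, 29 mm for three.
- press_plate (a joint): How far the sprung plate is pushed back up its screw, m: 0 when free, at most 0.008; it presses with 3 N at first touch and 1.2 N more per mm.

How it is judged (in metres and radians):
On the way, in this order (a step that is already met when the one before it is completed fails the run):
1. every cover is nested upside down on the seat ring (horizontal distance between each of cover_1, cover_2, cover_3, cover_4, cover_5 and seat below 0.006 m and angle between each of cover_1, cover_2, cover_3, cover_4, cover_5's own z axis and vertical below 0.06 rad and (z of cover_1 in the frame of seat between -0.0285 and -0.0235 m or z of cover_1 in the frame of seat between -0.0185 and -0.0135 m or z of cover_1 in the frame of seat between -0.0085 and -0.0035 m or z of cover_1 in the frame of seat between 0.0015 and 0.0065 m or z of cover_1 in the frame of seat between 0.0115 and 0.0165 m) and (z of cover_2 in the frame of seat between -0.0285 and -0.0235 m or z of cover_2 in the frame of seat between -0.0185 and -0.0135 m or z of cover_2 in the frame of seat between -0.0085 and -0.0035 m or z of cover_2 in the frame of seat between 0.0015 and 0.0065 m or z of cover_2 in the frame of seat between 0.0115 and 0.0165 m) and (z of cover_3 in the frame of seat between -0.0285 and -0.0235 m or z of cover_3 in the frame of seat between -0.0185 and -0.0135 m or z of cover_3 in the frame of seat between -0.0085 and -0.0035 m or z of cover_3 in the frame of seat between 0.0015 and 0.0065 m or z of cover_3 in the frame of seat between 0.0115 and 0.0165 m) and (z of cover_4 in the frame of seat between -0.0285 and -0.0235 m or z of cover_4 in the frame of seat between -0.0185 and -0.0135 m or z of cover_4 in the frame of seat between -0.0085 and -0.0035 m or z of cover_4 in the frame of seat between 0.0015 and 0.0065 m or z of cover_4 in the frame of seat between 0.0115 and 0.0165 m) and (z of cover_5 in the frame of seat between -0.0285 and -0.0235 m or z of cover_5 in the frame of seat between -0.0185 and -0.0135 m or z of cover_5 in the frame of seat between -0.0085 and -0.0035 m or z of cover_5 in the frame of seat between 0.0015 and 0.0065 m or z of cover_5 in the frame of seat between 0.0115 and 0.0165 m)), for 0.2 s.
2. the clamp arm is swung over the stack against its stop (value of joint swing_arm below 0.06 rad), for 0.2 s.
3. the sprung plate is pressed back on the top cover (value of joint press_plate above 0.002 m and value of joint swing_arm below 0.06 rad), for 0.2 s.
At the end, for the whole second after the job is handed in: Every cover nests crown down on the seat ring: within 6 mm of its axis, tilted under 0.06 rad, its origin 26, 16, 6 .. mm below the ring's top (10 mm steps, to 2.5 mm), at rest. The clamp arm reads under 0.06 rad; the sprung plate bears on the stack, pushed back over 2 mm (all of step 1 and all of step 3 and contact force between press_plate and anything else above 1 N and linear speed of each of cover_1, cover_2, cover_3, cover_4, cover_5 below 0.02 m/s); the robot touches nothing.
It fails at once if a reagent bottle is knocked over (angle between any of bottle_1, bottle_2's own z axis and vertical above 0.6 rad).
Of cover_1, cover_2, cover_3, cover_4, cover_5 only 3 to 5 are there at a start; the rules pass over those that are not, and their reading is None.
At some moment in a run one of cover_1, cover_2, cover_3, cover_4, cover_5 may be knocked a few centimetres aside while the robot is not near it.
It also fails if it takes over 210 s, if anything falls off the work surface, if the arm or the gripper's body presses on something with over 40 N, if the wrist force passes 120 N, or if a joint passes its speed limit or range.

## Working session

There is one attempt and no reset: what is moved stays moved. The work goes in short steps, Python scripts to look and compute and a tool call to move; the robot and the scene stay as the last step left them, time stands still between calls to the robot, and variables do not carry over. Pictures are saved under pics/ and viewed, and the job is handed in when it is done.

Besides the shell and the picture viewer there is one more tool, called as name(argument=value, ...), one argument or row to a line, values as JSON. apply_moves: Moves the arm, as the interface text tells. Its arguments: {"type":"object","properties":{"steps":{"type":"array"}},"required":["steps"]}

```bash
ls; mkdir -p pics
cat > h.py <<'E'
import cv2,numpy as np
from bench import telemetry,get_image,workorder,nets,arm
from scipy.spatial.transform import Rotation as R
def snap(n,f):
    p=get_image(n); cv2.imwrite('pics/'+f,p['frame']); return p
def st():
    s=telemetry.read_state(); print({k:(np.round(v,3).tolist()) for k,v in s.items() if k not in('joint_vel','joint_efforts')}); return s
E
python3 - <<'E'
from h import *
st()
for n in ['scene','top','wrist']:
    p=snap(n,n+'0.png')
    print(n,np.round(p['origin'],0),np.round(p['orientation'],3),p['fx'])
    for l in ['cover_1','bottle_1'] :
        try:
            for d in nets.pinpoint(p,l): print(l,np.round(d['xyz']),round(d['confidence'],2))
        except Exception as e: print(e)
    for l in ['seat','post','knob_top','plate_face','carrier']:
        for d in nets.pinpoint(p,l)[:2]: print(l,np.round(d['xyz']),round(d['confidence'],2))
E
```

```text
pics
{'clock': 0.0, 'joints': [1.388, 0.386, 0.007, -0.001, -1.194, -0.259], 'position': [266.969, 564.507, 252.218], 'ee_rot': [-0.535, 0.845, -0.001, -0.001], 'contact_force': [0.604, -0.687, 0.441], 'wrist_torque': [0.03, 0.011, -0.064], 'gripper_width': 85.443}
scene [-260. -570. 1139.] [ 0.827 -0.418  0.173 -0.334] 434.60922692550474
cover_1 [505. -57.   2.] 0.83
cover_1 [ 520. -310.    0.] 0.81
cover_1 [ 499. -166.    2.] 0.71
cover_1 [495.  39.   4.] 0.69
cover_1 [ 487. -409.   -4.] 0.55
it knows: carrier, cover, knob_top, plate_face, post, seat
seat [504. 213.  38.] 0.75
post [504. 315. 124.] 0.65
knob_top [604. 305. 201.] 0.68
plate_face [611. 302.  98.] 0.79
plate_face [604. 300. 203.] 0.6
carrier [500. 210.  -2.] 0.9
top [ 243.   13. 1302.] [-0.677  0.727 -0.085  0.076] 458.2987818649885
cover_1 [ 498. -163.   -2.] 0.82
cover_1 [ 524. -314.    2.] 0.8
cover_1 [ 490. -411.   -0.] 0.79
cover_1 [497.  37.   1.] 0.75
cover_1 [512. -59.  -0.] 0.61
it knows: carrier, cover, knob_top, plate_face, post, seat
seat [497. 214.  44.] 0.69
post [502. 209.   1.] 0.73
post [499. 317. 135.] 0.57
knob_top [605. 302. 198.] 0.97
plate_face [609. 298. 100.] 0.6
carrier [500. 207.   0.] 0.9
wrist [328. 537. 375.] [-0.53   0.837  0.115 -0.073] 326.37492510952995
it knows: carrier, cover, knob_top, plate_face, post, seat
```

View pics/scene0.png

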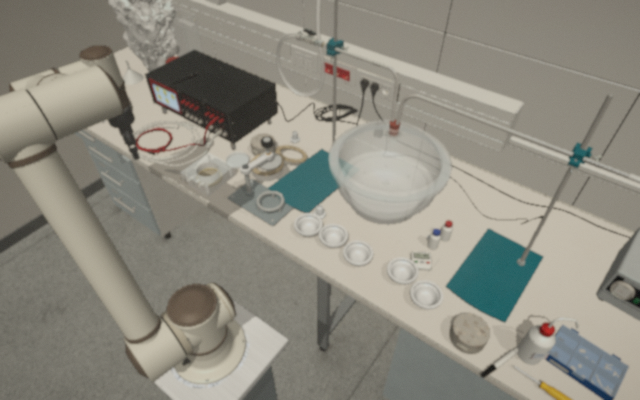

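View pics/top0.png

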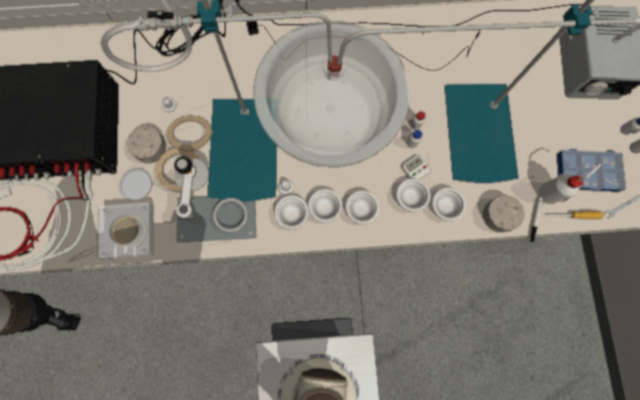

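View pics/wrist0.png

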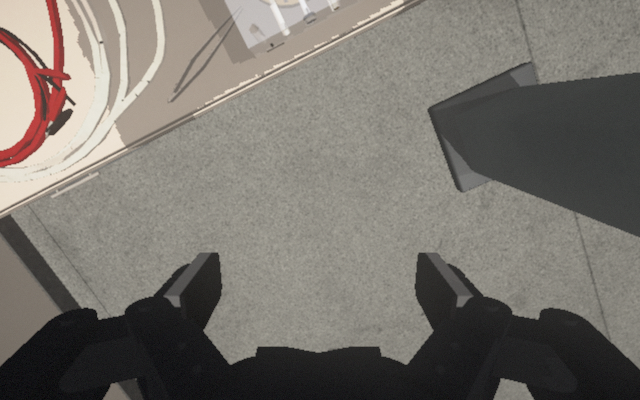

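The five covers show in the top view at about (290,210), (324,205), (361,207), (412,194) and (448,204). The seat ring is at (230,214) and the knob at (184,164). Next I'll bring the wrist camera over the seat.

```bash
cat >> h.py <<'E'
def plan(p,q=None,yaw=180.):
    """world target p, tool down with tool x at yaw deg -> xyz cm, rotvec"""
    s=telemetry.read_state(); r=R.from_quat(s['ee_rot'])
    a=np.radians(yaw); x=np.array([np.cos(a),np.sin(a),0]); z=np.array([0,0,-1.]); y=np.cross(z,x)
    t=R.from_matrix(np.stack([x,y,z],1))
    d=r.inv().apply(np.array(p)-s['position'])/10
    print('xyz',np.round(d,2).tolist(),'rot',np.round((r.inv()*t).as_rotvec(),3).tolist())
def proj(p,P):
    r=R.from_quat(p['orientation']); c=r.inv().apply(np.atleast_2d(P)-p['origin'])
    return np.stack([p['fx']*c[:,0]/c[:,2]+p['cx'],p['fy']*c[:,1]/c[:,2]+p['cy']],1)
def unproj(p,uv,z):
    uv=np.atleast_2d(uv).astype(float); r=R.from_quat(p['orientation'])
    d=r.apply(np.stack([(uv[:,0]-p['cx'])/p['fx'],(uv[:,1]-p['cy'])/p['fy'],np.ones(len(uv))],1))
    return p['origin']+d*((z-p['origin'][2])/d[:,2])[:,None]
E
python3 - <<'E'
from h import *
print(arm.nose_length, dir(arm))
plan([450,290,230])
E
```

```text
22.0 ['IKError', '__class__', '__delattr__', '__dict__', '__dir__', '__doc__', '__eq__', '__format__', '__ge__', '__getattribute__', '__getstate__', '__gt__', '__hash__', '__init__', '__init_subclass__', '__le__', '__lt__', '__module__', '__ne__', '__new__', '__reduce__', '__reduce_ex__', '__repr__', '__setattr__', '__sizeof__', '__str__', '__subclasshook__', '__weakref__', 'nose_length']
xyz [17.04, -28.28, 2.33] rot [0.0, -0.0, 1.129]
```

apply_moves(
  steps=[
    {"hand":0.4,"xyz":[17.04,-28.28,2.3],"delta_rot":[0,0,1.129]},
    {"hand":0.4,"xyz":[17.04,-28.28,2.3],"delta_rot":[0,0,1.129]},
    {"hand":0.4,"xyz":[17.04,-28.28,2.3],"delta_rot":[0,0,1.129]},
    {"hand":0.4,"xyz":[17.04,-28.28,2.3],"delta_rot":[0,0,1.129]},
    {"hand":0.4,"xyz":[17.04,-28.28,2.3],"delta_rot":[0,0,1.129]},
    {"hand":0.4,"xyz":[17.04,-28.28,2.3],"delta_rot":[0,0,1.129]},
    {"hand":0.4,"xyz":[17.04,-28.28,2.3],"delta_rot":[0,0,1.129]},
    {"hand":0.4,"xyz":[17.04,-28.28,2.3],"delta_rot":[0,0,1.129]},
    {"hand":0.4,"xyz":[17.04,-28.28,2.3],"delta_rot":[0,0,1.129]},
    {"hand":0.4,"xyz":[17.04,-28.28,2.3],"delta_rot":[0,0,1.129]},
    {"hand":0.4,"xyz":[17.04,-28.28,2.3],"delta_rot":[0,0,1.129]},
    {"hand":0.4,"xyz":[17.04,-28.28,2.3],"delta_rot":[0,0,1.129]},
  ],
)

```text
clock: 2.05
position: [449.8, 290.8, 230.5]
ee_rot: [-0.002, 1.0, 0.0, 0.0]
contact_force: [-0.7, 0.2, -0.9]
gripper_width: 34.5
```

Run:
```python
from h import *
st()
p=snap('wrist','w1.png'); print(p['origin'],p['orientation'])
for l in ['seat','cover_1','post','knob_top']:
    for d in nets.pinpoint(p,l): print(l,np.round(d['xyz']),round(d['confidence'],2))
import pickle; pickle.dump(p,open('w1.pkl','wb'))
```

```text
{'clock': 2.05, 'joints': [0.877, 0.251, -0.247, -0.0, -1.072, -0.873], 'position': [449.767, 290.78, 230.508], 'ee_rot': [-0.002, 1.0, 0.0, 0.0], 'contact_force': [-0.653, 0.212, -0.876], 'wrist_torque': [0.06, 0.016, -0.022], 'gripper_width': 34.526}
[449.26753756 224.21468272 351.90839061] [-1.73082117e-03  9.90801314e-01  1.35310841e-01 -8.58131745e-04]
seat [498. 212.  42.] 0.9
post [498. 320. 135.] 0.72
knob_top [604. 300. 203.] 0.68
```

View pics/w1.png

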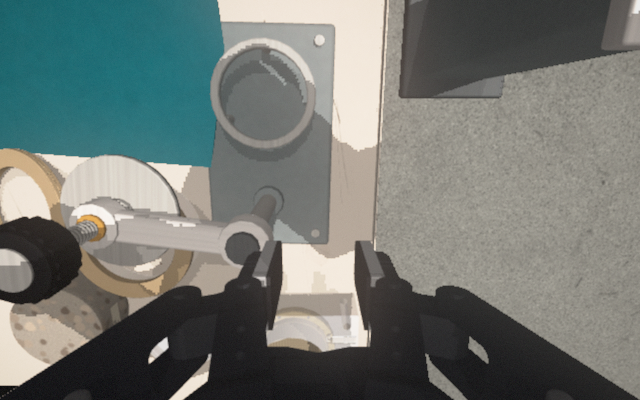

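The ring sits at about (263,95), the arm pivot at (242,243) and the knob at (20,270). I'll fit the ring circle through the calibration.

```bash
cat >> h.py <<'E'
from scipy.optimize import minimize
def fitring(p,c0,z,radii=((48,0),(40,0)),span=12,out=None,side=0):
    """radii: (r,dz) circles; maximise mean |gradient| normal to the circle"""
    g=cv2.GaussianBlur(cv2.cvtColor(p['frame'],cv2.COLOR_BGR2GRAY),(0,0),1.0).astype(np.float32)
    gx=cv2.Sobel(g,cv2.CV_32F,1,0)/8; gy=cv2.Sobel(g,cv2.CV_32F,0,1)/8
    t=np.linspace(0,2*np.pi,180,endpoint=False)
    def sc(c):
        s=0
        for r,dz in radii:
            P=np.stack([c[0]+r*np.cos(t),c[1]+r*np.sin(t),np.full_like(t,z+dz)],1); uv=proj(p,P).astype(np.float32)
            uv2=proj(p,P+np.stack([np.cos(t),np.sin(t),0*t],1)); n=uv2-uv; n/=np.linalg.norm(n,axis=1)[:,None]
            a=cv2.remap(gx,uv[:,0:1],uv[:,1:2],cv2.INTER_LINEAR)[:,0]; b=cv2.remap(gy,uv[:,0:1],uv[:,1:2],cv2.INTER_LINEAR)[:,0]
            s+=np.minimum(np.abs(a*n[:,0]+b*n[:,1]),15).mean()
        return s
    G=[(sc((c0[0]+i,c0[1]+j)),i,j) for i in np.arange(-span,span+1,1.) for j in np.arange(-span,span+1,1.)]
    m=max(G); c=np.array([c0[0]+m[1],c0[1]+m[2]])
    r=minimize(lambda c:-sc(c),c,method='Nelder-Mead',options=dict(initial_simplex=[c,c+[.7,0],c+[0,.7]],xatol=.05))
    if out:
        im=p['frame'].copy()
        for rr,dz in radii:
            P=np.stack([r.x[0]+rr*np.cos(t),r.x[1]+rr*np.sin(t),np.full_like(t,z+dz)],1)
            cv2.polylines(im,[np.round(proj(p,P)).astype(np.int32)],True,(0,0,255),1)
        cv2.imwrite('pics/'+out,im)
    print('ring',np.round(r.x,1),'score',round(-r.fun,2)); return r.x
E
python3 - <<'E'
from h import *
import pickle; p=pickle.load(open('w1.pkl','rb'))
fitring(p,(500,212),42,out='f1.png')
plan([450,110,230])
p=get_image('top'); fitring(p,(500,212),42)
for c in [(497,37),(510,-58),(498,-165),(522,-312),(489,-410)]: fitring(p,c,36)
E
```

```text
ring [498.9 211.3] score 22.63
xyz [-0.0, -18.08, 0.03] rot [0.0, 0.0, 0.002]
ring [498.3 210.7] score 15.75
ring [505.   45.1] score 19.69
ring [518.  -50.5] score 19.1
ring [ 506.  -152.5] score 20.11
ring [ 524.4 -306.9] score 19.3
ring [ 491.1 -403.4] score 18.85
```

View pics/f1.png

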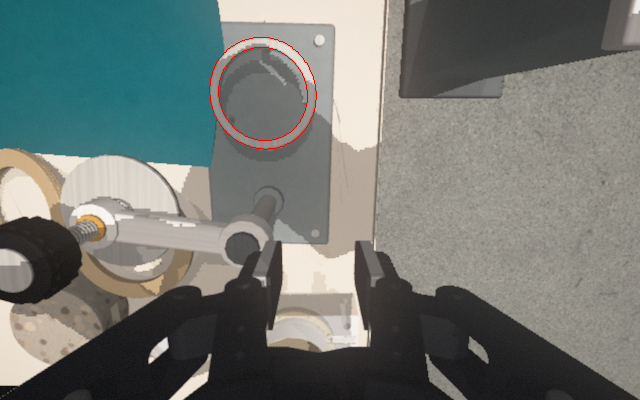

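Both cameras agree on the seat: (498.9, 211.3) from the wrist and (498.3, 210.7) from the top. Next I'll look at the first covers.

apply_moves(
  steps=[
    {"hand":0.4,"xyz":[0,-18,0],"delta_rot":[0,0,0]},
    {"hand":0.4,"xyz":[0,-18,0],"delta_rot":[0,0,0]},
    {"hand":0.4,"xyz":[0,-18,0],"delta_rot":[0,0,0]},
    {"hand":0.4,"xyz":[0,-18,0],"delta_rot":[0,0,0]},
    {"hand":0.4,"xyz":[0,-18,0],"delta_rot":[0,0,0]},
    {"hand":0.4,"xyz":[0,-18,0],"delta_rot":[0,0,0]},
    {"hand":0.4,"xyz":[0,-18,0],"delta_rot":[0,0,0]},
    {"hand":0.4,"xyz":[0,-18,0],"delta_rot":[0,0,0]},
  ],
)

```text
clock: 3.02
position: [450.3, 110.8, 230.5]
ee_rot: [-0.0, 1.0, 0.0, 0.0]
contact_force: [-0.1, 0.8, 0.5]
gripper_width: 34.1
```

Run:
```python
from h import *
st()
p=snap('wrist','w2.png')
for d in nets.pinpoint(p,'cover_1'): print(np.round(d['xyz']),round(d['confidence'],2))
p2=dict(p); fitring(p,(500,41),36,out='f2.png'); p2['frame']=cv2.imread('pics/f2.png'); 
fitring(p,(512,-56),36,out='f3.png')
fitring(p,(500,-160),36,out='f4.png')
a=[cv2.imread('pics/f%d.png'%i) for i in(2,3,4)]
im=p['frame'].copy()
for x in a: 
    m=(x!=p['frame']).any(2); im[m]=x[m]
cv2.imwrite('pics/f5.png',im)
```

```text
{'clock': 3.017, 'joints': [0.593, 0.128, -0.406, 0.0, -1.036, -0.592], 'position': [450.28, 110.77, 230.493], 'ee_rot': [-0.0, 1.0, 0.0, 0.0], 'contact_force': [-0.099, 0.757, 0.454], 'wrist_torque': [0.072, 0.056, -0.014], 'gripper_width': 34.071}
[496.  41.   1.] 0.88
[509. -57.  -2.] 0.56
ring [495.9  40.4] score 21.99
ring [508.2 -56.1] score 9.17
ring [ 512. -148.] score 0.0
```

View pics/f5.png

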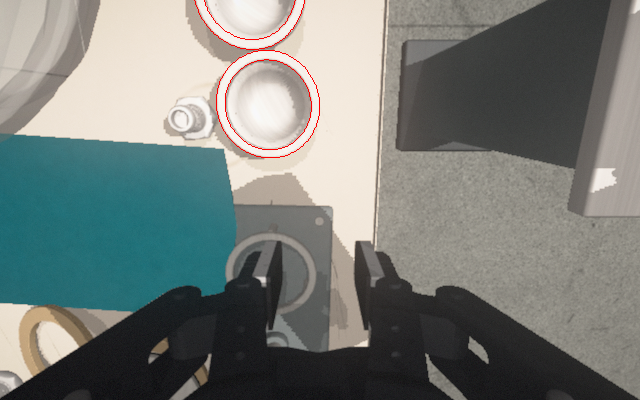

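Cover A fits at (495.9, 40.4), and the overlay follows its rim. Next I'll grasp its near side.

Run:
```python
from h import *
plan([452.7,40.4,90]);plan([452.7,40.4,50.5])
```

```text
xyz [-0.24, -7.08, 14.03] rot [0.0, 0.0, 0.002]
xyz [-0.24, -7.08, 17.98] rot [0.0, 0.0, 0.002]
```

apply_moves(
  steps=[
    {"hand":0.35,"xyz":[-0.24,-7.08,14],"delta_rot":[0,0,0]},
    {"hand":0.35,"xyz":[-0.24,-7.08,14],"delta_rot":[0,0,0]},
    {"hand":0.35,"xyz":[-0.24,-7.08,14],"delta_rot":[0,0,0]},
    {"hand":0.35,"xyz":[-0.24,-7.08,14],"delta_rot":[0,0,0]},
    {"hand":0.35,"xyz":[-0.24,-7.08,14],"delta_rot":[0,0,0]},
    {"hand":0.35,"xyz":[-0.24,-7.08,15],"delta_rot":[0,0,0]},
    {"hand":0.35,"xyz":[-0.24,-7.08,16],"delta_rot":[0,0,0]},
    {"hand":0.35,"xyz":[-0.24,-7.08,17],"delta_rot":[0,0,0]},
    {"hand":0.35,"xyz":[-0.24,-7.08,17.9],"delta_rot":[0,0,0]},
    {"hand":0.35,"xyz":[-0.24,-7.08,17.9],"delta_rot":[0,0,0]},
    {"hand":0.35,"xyz":[-0.24,-7.08,17.9],"delta_rot":[0,0,0]},
  ],
)

```text
clock: 4.03
position: [452.9, 40.1, 51.6]
ee_rot: [-0.001, 1.0, -0.0, 0.0]
contact_force: [-0.4, -0.2, 1.6]
gripper_width: 29.8
```

Run:
```python
from h import *
st()
p=snap('wrist','w3.png')
plan([452.7,40.4,50.5])
```

```text
{'clock': 4.033, 'joints': [0.447, 0.372, -0.649, 0.0, -0.549, -0.446], 'position': [452.905, 40.068, 51.63], 'ee_rot': [-0.001, 1.0, -0.0, 0.0], 'contact_force': [-0.363, -0.232, 1.633], 'wrist_torque': [0.03, -0.006, 0.038], 'gripper_width': 29.799}
xyz [0.04, 0.04, 0.14] rot [0.0, 0.001, 0.001]
```

View pics/w3.png

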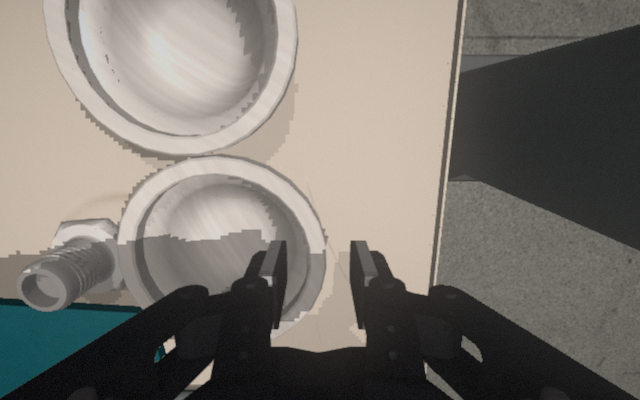

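The near rim lies between the fingers, with the left finger inside the bowl. Closing now.

apply_moves(
  steps=[
    {"hand":0.2,"xyz":[0,0,0.1],"delta_rot":[0,0,0]},
    {"hand":0.0,"xyz":[0,0,0.1],"delta_rot":[0,0,0]},
    {"hand":0.0,"xyz":[0,0,0.1],"delta_rot":[0,0,0]},
    {"hand":0.0,"xyz":[0,0,0.1],"delta_rot":[0,0,0]},
    {"hand":0.0,"xyz":[0,0,0.1],"delta_rot":[0,0,0]},
    {"hand":0.0,"xyz":[0,0,0.1],"delta_rot":[0,0,0]},
    {"hand":0.0,"xyz":[0,0,0.1],"delta_rot":[0,0,0]},
  ],
)

```text
clock: 4.67
position: [452.5, 39.4, 50.6]
ee_rot: [-0.0, 1.0, 0.0, 0.0]
contact_force: [-0.6, 2.4, 3.5]
gripper_width: 6.4
```

Run:
```python
from h import *
st()
plan([452.7,40.4,170])
plan([455.3,211.3,170])
```

```text
{'clock': 4.667, 'joints': [0.446, 0.373, -0.651, -0.0, -0.546, -0.446], 'position': [452.541, 39.354, 50.614], 'ee_rot': [-0.0, 1.0, 0.0, 0.0], 'contact_force': [-0.577, 2.408, 3.453], 'wrist_torque': [0.538, 0.431, 0.072], 'gripper_width': 6.401}
xyz [-0.02, 0.11, -11.94] rot [0.0, 0.001, 0.0]
xyz [-0.28, 17.2, -11.93] rot [0.0, 0.001, 0.0]
```

apply_moves(
  steps=[
    {"hand":0.0,"xyz":[0,0,-2],"delta_rot":[0,0,0]},
    {"hand":0.0,"xyz":[0,0,-4],"delta_rot":[0,0,0]},
    {"hand":0.0,"xyz":[0,0,-7],"delta_rot":[0,0,0]},
    {"hand":0.0,"xyz":[0,0,-10],"delta_rot":[0,0,0]},
    {"hand":0.0,"xyz":[0,0,-12],"delta_rot":[0,0,0]},
    {"hand":0.0,"xyz":[0,0,-12],"delta_rot":[0,0,0]},
    {"hand":0.0,"xyz":[0,0,-12],"delta_rot":[0,0,0]},
  ],
)

```text
clock: 5.25
position: [452.4, 39.2, 170.8]
ee_rot: [0.0, 1.0, 0.001, 0.001]
contact_force: [0.2, -0.4, -1.4]
gripper_width: 6.4
```

Run:
```python
from h import *
s=st()
p=snap('wrist','w4.png')
fitring(p,(496,39),s['position'][2]-14,out='f6.png')
```

```text
{'clock': 5.25, 'joints': [0.446, 0.179, -0.516, -0.0, -0.875, -0.446], 'position': [452.38, 39.207, 170.847], 'ee_rot': [0.0, 1.0, 0.001, 0.001], 'contact_force': [0.248, -0.429, -1.42], 'wrist_torque': [-0.009, 0.123, 0.138], 'gripper_width': 6.374}
ring [494.2  39.1] score 18.05
```

View pics/f6.png

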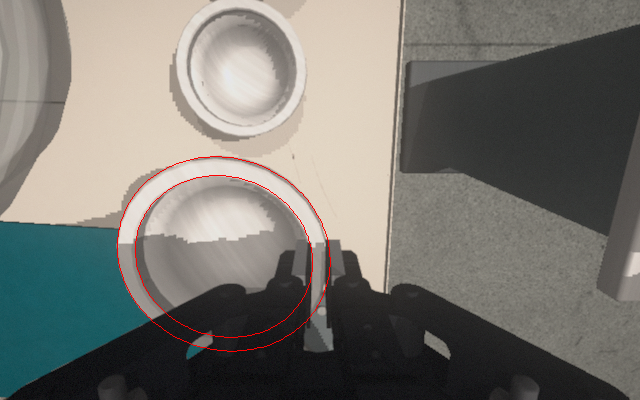

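The cover is held level, and the fitted rim centre is about 42 mm from the TCP. Carrying it to the seat.

Run:
```python
from h import *
plan([456.2,211.4,170]);plan([456.2,211.4,75])
```

```text
xyz [-0.45, 17.25, -0.03] rot [0.0, -0.001, -0.001]
xyz [-0.46, 17.25, 9.47] rot [0.0, -0.001, -0.001]
```

apply_moves(
  steps=[
    {"hand":0.0,"xyz":[-0.45,3,0],"delta_rot":[0,0,0]},
    {"hand":0.0,"xyz":[-0.45,7,0],"delta_rot":[0,0,0]},
    {"hand":0.0,"xyz":[-0.45,11,0],"delta_rot":[0,0,0]},
    {"hand":0.0,"xyz":[-0.45,15,0],"delta_rot":[0,0,0]},
    {"hand":0.0,"xyz":[-0.45,17.25,0],"delta_rot":[0,0,0]},
    {"hand":0.0,"xyz":[-0.45,17.25,0],"delta_rot":[0,0,0]},
    {"hand":0.0,"xyz":[-0.45,17.25,3],"delta_rot":[0,0,0]},
    {"hand":0.0,"xyz":[-0.45,17.25,5],"delta_rot":[0,0,0]},
    {"hand":0.0,"xyz":[-0.45,17.25,6],"delta_rot":[0,0,0]},
    {"hand":0.0,"xyz":[-0.45,17.25,7],"delta_rot":[0,0,0]},
    {"hand":0.0,"xyz":[-0.45,17.25,7],"delta_rot":[0,0,0]},
  ],
)

```text
clock: 6.22
position: [454.6, 209.6, 96.5]
ee_rot: [0.001, 1.0, -0.003, -0.004]
contact_force: [-0.6, -0.2, -1.0]
gripper_width: 6.3
```

Run:
```python
from h import *
s=st()
p=snap('wrist','w5.png')
fitring(p,(499,211),s['position'][2]-14,out='f7.png')
plan([456.3,211.3,68])
```

```text
{'clock': 6.217, 'joints': [0.756, 0.36, -0.491, -0.001, -0.729, -0.757], 'position': [454.641, 209.556, 96.457], 'ee_rot': [0.001, 1.0, -0.003, -0.004], 'contact_force': [-0.622, -0.173, -0.964], 'wrist_torque': [-0.017, 0.042, 0.012], 'gripper_width': 6.25}
ring [496.  209.3] score 16.42
xyz [-0.1, 0.13, 2.98] rot [-0.004, -0.005, -0.001]
```

View pics/f7.png

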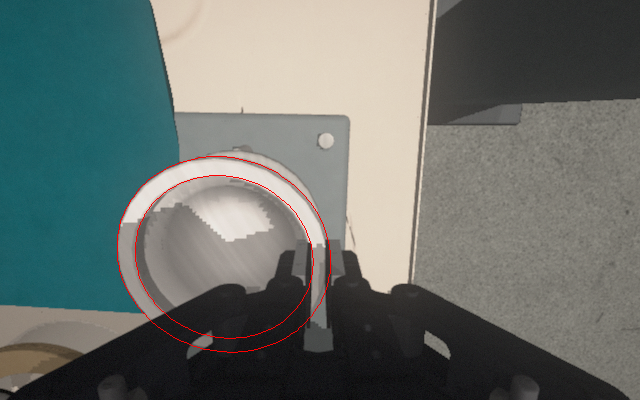

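apply_moves(
  steps=[
    {"hand":0.0,"xyz":[-0.1,0.1,0.5],"delta_rot":[0,0,0]},
    {"hand":0.0,"xyz":[-0.1,0.1,1],"delta_rot":[0,0,0]},
    {"hand":0.0,"xyz":[-0.1,0.1,1],"delta_rot":[0,0,0]},
    {"hand":0.0,"xyz":[-0.1,0.1,1],"delta_rot":[0,0,0]},
  ],
)

```text
clock: 6.6
position: [457.8, 212.6, 90.3]
ee_rot: [0.0, 1.0, -0.0, -0.0]
contact_force: [-0.2, 0.7, -0.5]
gripper_width: 6.0
```

Run:
```python
from h import *
s=st()
p=snap('wrist','w6.png')
fitring(p,(499,211),s['position'][2]-14,out='f8.png')
st()
plan([456.6,211.3,66.5])
```

```text
{'clock': 6.6, 'joints': [0.757, 0.372, -0.493, 0.0, -0.706, -0.757], 'position': [457.835, 212.611, 90.255], 'ee_rot': [0.0, 1.0, -0.0, -0.0], 'contact_force': [-0.2, 0.651, -0.46], 'wrist_torque': [-0.032, 0.013, -0.004], 'gripper_width': 5.957}
ring [499.6 212.4] score 16.93
{'clock': 6.65, 'joints': [0.757, 0.371, -0.493, 0.0, -0.706, -0.757], 'position': [457.955, 212.705, 90.49], 'ee_rot': [0.0, 1.0, 0.0, 0.0], 'contact_force': [-0.219, -0.082, -0.728], 'wrist_torque': [0.012, 0.054, -0.031], 'gripper_width': 5.83}
xyz [0.14, -0.14, 2.4] rot [0.0, 0.0, -0.0]
```

apply_moves(
  steps=[
    {"hand":0.0,"xyz":[0.1,-0.1,0.8],"delta_rot":[0,0,0]},
    {"hand":0.0,"xyz":[0.1,-0.1,1.4],"delta_rot":[0,0,0]},
    {"hand":0.0,"xyz":[0.1,-0.1,2.0],"delta_rot":[0,0,0]},
    {"hand":0.0,"xyz":[0.1,-0.1,2.2],"delta_rot":[0,0,0]},
    {"hand":0.0,"xyz":[0.1,-0.1,2.2],"delta_rot":[0,0,0]},
    {"hand":0.0,"xyz":[0.1,-0.1,2.2],"delta_rot":[0,0,0]},
  ],
)

```text
clock: 7.15
position: [456.9, 211.8, 68.1]
ee_rot: [-0.0, 1.0, -0.0, -0.0]
contact_force: [0.1, 0.5, -1.6]
gripper_width: 6.1
```

Run:
```python
from h import *
s=st()
p=snap('wrist','w7.png')
fitring(p,(499,211),s['position'][2]-14,out='f9.png')
```

```text
{'clock': 7.15, 'joints': [0.757, 0.405, -0.517, 0.0, -0.649, -0.757], 'position': [456.93, 211.77, 68.085], 'ee_rot': [-0.0, 1.0, -0.0, -0.0], 'contact_force': [0.095, 0.489, -1.579], 'wrist_torque': [-0.009, 0.038, 0.013], 'gripper_width': 6.063}
ring [499.  212.4] score 17.2
```

View pics/f9.png

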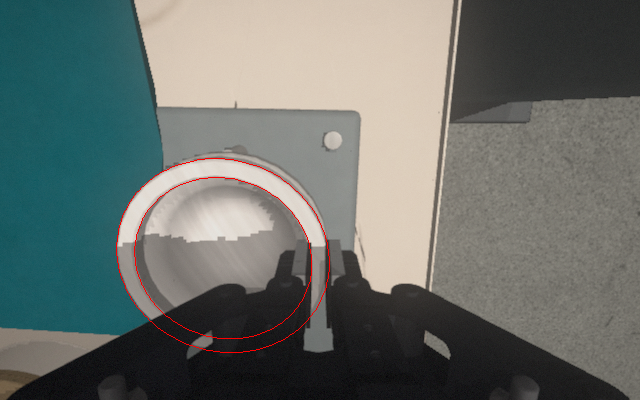

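The cover is centred and almost home with no side force. Opening, then backing up towards the next viewpoint.

apply_moves(
  steps=[
    {"hand":0.0,"xyz":[0,0,0.1],"delta_rot":[0,0,0]},
    {"hand":0.2,"xyz":[0,0,0.1],"delta_rot":[0,0,0]},
    {"hand":0.3,"xyz":[0,0,0.1],"delta_rot":[0,0,0]},
    {"hand":0.35,"xyz":[0,0,0.1],"delta_rot":[0,0,0]},
    {"hand":0.35,"xyz":[0,0,0.1],"delta_rot":[0,0,0]},
    {"hand":0.35,"xyz":[0,0,-3],"delta_rot":[0,0,0]},
    {"hand":0.35,"xyz":[0,0,-7],"delta_rot":[0,0,0]},
    {"hand":0.35,"xyz":[0,-4,-11],"delta_rot":[0,0,0]},
    {"hand":0.35,"xyz":[0,-8,-14],"delta_rot":[0,0,0]},
    {"hand":0.35,"xyz":[0,-12,-16],"delta_rot":[0,0,0]},
    {"hand":0.35,"xyz":[0,-14,-16],"delta_rot":[0,0,0]},
    {"hand":0.35,"xyz":[0,-14,-16],"delta_rot":[0,0,0]},
  ],
)

```text
clock: 8.2
position: [457.1, 68.0, 231.6]
ee_rot: [0.002, 1.0, 0.001, 0.003]
contact_force: [1.5, 0.3, -0.7]
gripper_width: 29.9
```

Run:
```python
from h import *
s=st()
p=snap('wrist','w8.png')
for d in nets.pinpoint(p,'cover_1'): print(np.round(d['xyz']),round(d['confidence'],2))
fitring(p,(508,-57),36,out='f10.png')
p=get_image('scene')
for d in nets.pinpoint(p,'cover_1'): print(np.round(d['xyz']),round(d['confidence'],2))
```

```text
{'clock': 8.2, 'joints': [0.501, 0.122, -0.411, 0.001, -1.033, -0.506], 'position': [457.138, 67.984, 231.6], 'ee_rot': [0.002, 1.0, 0.001, 0.003], 'contact_force': [1.493, 0.298, -0.687], 'wrist_torque': [0.064, 0.019, 0.042], 'gripper_width': 29.891}
[499. 211.  17.] 0.92
[510. -55.  -1.] 0.78
ring [508.4 -56. ] score 16.34
[ 498. -162.    1.] 0.96
[497. 216.  18.] 0.76
[ 488. -406.   -4.] 0.75
[ 525. -312.    1.] 0.69
[506. -56.   2.] 0.57
```

View pics/f10.png

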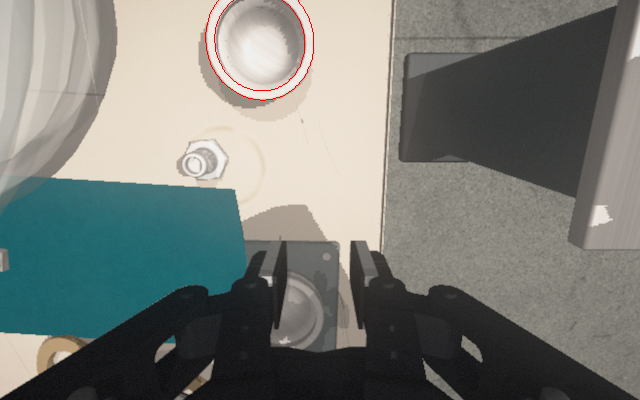

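The first cover is home: the network puts it at (499, 211, 17) and 16 is expected. Cover B fits at (508.4, -56.0). Picking it the same way.

Run:
```python
from h import *
plan([465.2,-56,90]);plan([465.2,-56,50.5])
```

```text
xyz [-0.86, -12.79, 13.8] rot [0.0, -0.0, -0.0]
xyz [-0.86, -12.79, 17.75] rot [0.0, -0.0, -0.0]
```

apply_moves(
  steps=[
    {"hand":0.35,"xyz":[-0.86,-12.8,13],"delta_rot":[0,0,0]},
    {"hand":0.35,"xyz":[-0.86,-12.8,13],"delta_rot":[0,0,0]},
    {"hand":0.35,"xyz":[-0.86,-12.8,13],"delta_rot":[0,0,0]},
    {"hand":0.35,"xyz":[-0.86,-12.8,13],"delta_rot":[0,0,0]},
    {"hand":0.35,"xyz":[-0.86,-12.8,13],"delta_rot":[0,0,0]},
    {"hand":0.35,"xyz":[-0.86,-12.8,14],"delta_rot":[0,0,0]},
    {"hand":0.35,"xyz":[-0.86,-12.8,16],"delta_rot":[0,0,0]},
    {"hand":0.35,"xyz":[-0.86,-12.8,17],"delta_rot":[0,0,0]},
    {"hand":0.35,"xyz":[-0.86,-12.8,17.7],"delta_rot":[0,0,0]},
    {"hand":0.35,"xyz":[-0.86,-12.8,17.7],"delta_rot":[0,0,0]},
    {"hand":0.35,"xyz":[-0.86,-12.8,17.7],"delta_rot":[0,0,0]},
  ],
)

```text
clock: 9.32
position: [465.6, -55.6, 50.9]
ee_rot: [-0.001, 1.0, -0.0, -0.001]
contact_force: [-0.0, 0.0, -0.4]
gripper_width: 29.4
```

Run:
```python
from h import *
s=st()
p=snap('wrist','w9.png')
plan([465.2,-56,50.5])
fitring(p,(508.4,-56),36)
```

```text
{'clock': 9.317, 'joints': [0.229, 0.391, -0.615, 0.0, -0.566, -0.228], 'position': [465.626, -55.568, 50.851], 'ee_rot': [-0.001, 1.0, -0.0, -0.001], 'contact_force': [-0.043, 0.004, -0.44], 'wrist_torque': [-0.013, -0.059, 0.019], 'gripper_width': 29.383}
xyz [0.08, -0.04, 0.09] rot [-0.0, 0.0, 0.001]
ring [508.4 -56.1] score 15.03
```

View pics/w9.png

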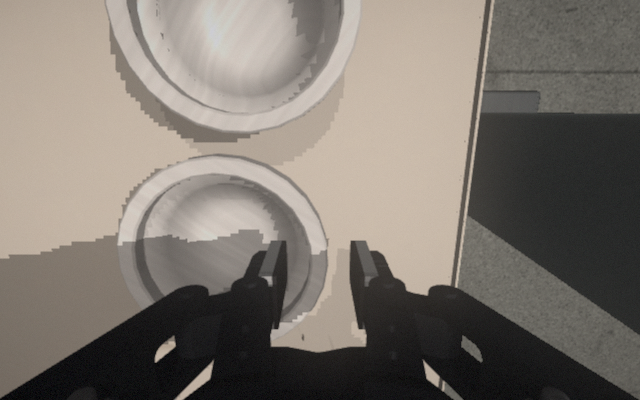

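apply_moves(
  steps=[
    {"hand":0.2,"xyz":[0.05,0,0.05],"delta_rot":[0,0,0]},
    {"hand":0.0,"xyz":[0.05,0,0.05],"delta_rot":[0,0,0]},
    {"hand":0.0,"xyz":[0.05,0,0.05],"delta_rot":[0,0,0]},
    {"hand":0.0,"xyz":[0.05,0,0.05],"delta_rot":[0,0,0]},
    {"hand":0.0,"xyz":[0.05,0,0.05],"delta_rot":[0,0,0]},
    {"hand":0.0,"xyz":[0.05,0,0.05],"delta_rot":[0,0,0]},
    {"hand":0.0,"xyz":[0.05,0,-2],"delta_rot":[0,0,0]},
    {"hand":0.0,"xyz":[0.05,0,-5],"delta_rot":[0,0,0]},
    {"hand":0.0,"xyz":[0.05,0,-8],"delta_rot":[0,0,0]},
    {"hand":0.0,"xyz":[0.05,0,-12],"delta_rot":[0,0,0]},
    {"hand":0.0,"xyz":[0.05,0,-12],"delta_rot":[0,0,0]},
    {"hand":0.0,"xyz":[0.05,0,-12],"delta_rot":[0,0,0]},
  ],
)

```text
clock: 10.37
position: [465.9, -56.1, 173.3]
ee_rot: [0.0, 1.0, 0.001, 0.003]
contact_force: [-0.6, -0.4, -3.1]
gripper_width: 6.1
```

Run:
```python
from h import *
s=st()
p=snap('wrist','w10.png')
fitring(p,(508.4,-56),s['position'][2]-14)
plan([456.7,211.4,170]);plan([456.7,211.4,105])
```

```text
{'clock': 10.367, 'joints': [0.228, 0.199, -0.481, -0.0, -0.885, -0.228], 'position': [465.913, -56.053, 173.25], 'ee_rot': [0.0, 1.0, 0.001, 0.003], 'contact_force': [-0.591, -0.407, -3.052], 'wrist_torque': [0.016, 0.13, 0.021], 'gripper_width': 6.101}
ring [507.3 -55.7] score 16.55
xyz [0.8, 26.76, 0.16] rot [0.001, 0.0, -0.001]
xyz [0.8, 26.76, 6.66] rot [0.001, 0.0, -0.001]
```

apply_moves(
  steps=[
    {"hand":0.0,"xyz":[0.4,3,0],"delta_rot":[0,0,0]},
    {"hand":0.0,"xyz":[0.8,7,0],"delta_rot":[0,0,0]},
    {"hand":0.0,"xyz":[0.8,11,0],"delta_rot":[0,0,0]},
    {"hand":0.0,"xyz":[0.8,15,0],"delta_rot":[0,0,0]},
    {"hand":0.0,"xyz":[0.8,19,0],"delta_rot":[0,0,0]},
    {"hand":0.0,"xyz":[0.8,22.5,0],"delta_rot":[0,0,0]},
    {"hand":0.0,"xyz":[0.8,25.5,0],"delta_rot":[0,0,0]},
    {"hand":0.0,"xyz":[0.8,26.7,0],"delta_rot":[0,0,0]},
    {"hand":0.0,"xyz":[0.8,26.7,2.5],"delta_rot":[0,0,0]},
    {"hand":0.0,"xyz":[0.8,26.7,5],"delta_rot":[0,0,0]},
    {"hand":0.0,"xyz":[0.8,26.7,6.5],"delta_rot":[0,0,0]},
    {"hand":0.0,"xyz":[0.8,26.7,6.5],"delta_rot":[0,0,0]},
  ],
)

```text
clock: 11.42
position: [453.8, 208.0, 101.3]
ee_rot: [0.001, 1.0, -0.004, -0.005]
contact_force: [-0.7, -1.3, -0.7]
gripper_width: 6.6
```

Run:
```python
from h import *
s=st()
p=snap('wrist','w11.png')
fitring(p,(499,211),s['position'][2]-14,out='f11.png')
s=st()
plan([456.8,211.6,78])
```

```text
{'clock': 11.417, 'joints': [0.755, 0.352, -0.487, -0.002, -0.744, -0.755], 'position': [453.811, 207.973, 101.308], 'ee_rot': [0.001, 1.0, -0.004, -0.005], 'contact_force': [-0.714, -1.255, -0.723], 'wrist_torque': [-0.086, 0.111, -0.065], 'gripper_width': 6.576}
ring [494.8 209.4] score 13.92
{'clock': 11.467, 'joints': [0.755, 0.349, -0.484, -0.001, -0.745, -0.755], 'position': [455.245, 208.872, 103.406], 'ee_rot': [0.0, 1.0, -0.003, -0.003], 'contact_force': [0.307, -0.421, -0.538], 'wrist_torque': [-0.018, 0.012, 0.017], 'gripper_width': 5.923}
xyz [-0.17, 0.29, 2.54] rot [-0.005, -0.006, -0.001]
```

View pics/f11.png

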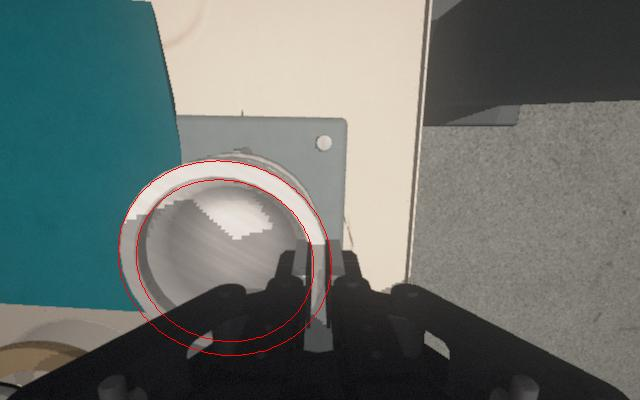

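Still settling, so I'll hold before measuring.

apply_moves(
  steps=[
    {"hand":0.0,"xyz":[0,0,0],"delta_rot":[0,0,0]},
    {"hand":0.0,"xyz":[0,0,0],"delta_rot":[0,0,0]},
    {"hand":0.0,"xyz":[0,0,0],"delta_rot":[0,0,0]},
  ],
)

```text
clock: 11.72
position: [457.6, 211.0, 107.3]
ee_rot: [0.0, 1.0, 0.001, 0.001]
contact_force: [0.0, -0.0, -1.6]
gripper_width: 5.7
```

Run:
```python
from h import *
s=st()
p=snap('wrist','w12.png')
fitring(p,(499,211),s['position'][2]-14,out='f11.png')
plan([456.8,211.5,78])
```

```text
{'clock': 11.717, 'joints': [0.755, 0.344, -0.479, 0.0, -0.745, -0.755], 'position': [457.58, 210.955, 107.322], 'ee_rot': [0.0, 1.0, 0.001, 0.001], 'contact_force': [0.006, -0.016, -1.638], 'wrist_torque': [0.02, 0.076, 0.01], 'gripper_width': 5.697}
ring [498.8 211.2] score 17.24
xyz [0.08, 0.05, 2.94] rot [0.001, 0.002, -0.0]
```

apply_moves(
  steps=[
    {"hand":0.0,"xyz":[0.04,0.03,0.8],"delta_rot":[0,0,0]},
    {"hand":0.0,"xyz":[0.04,0.03,1.6],"delta_rot":[0,0,0]},
    {"hand":0.0,"xyz":[0.04,0.03,2.2],"delta_rot":[0,0,0]},
    {"hand":0.0,"xyz":[0.04,0.03,2.7],"delta_rot":[0,0,0]},
    {"hand":0.0,"xyz":[0.04,0.03,2.9],"delta_rot":[0,0,0]},
    {"hand":0.0,"xyz":[0.04,0.03,2.9],"delta_rot":[0,0,0]},
    {"hand":0.0,"xyz":[0.04,0.03,2.9],"delta_rot":[0,0,0]},
  ],
)

```text
clock: 12.35
position: [456.4, 210.8, 77.6]
ee_rot: [-0.0, 1.0, -0.0, -0.0]
contact_force: [-2.0, -0.9, 5.2]
gripper_width: 6.4
```

Run:
```python
from h import *
s=st()
p=snap('wrist','w13.png')
fitring(p,(499,211),s['position'][2]-14,out='f12.png')
```

```text
{'clock': 12.35, 'joints': [0.756, 0.389, -0.51, 0.0, -0.673, -0.756], 'position': [456.369, 210.823, 77.561], 'ee_rot': [-0.0, 1.0, -0.0, -0.0], 'contact_force': [-2.049, -0.917, 5.152], 'wrist_torque': [-0.177, 0.72, -0.024], 'gripper_width': 6.355}
ring [497.9 211.8] score 17.05
```

View pics/f12.png

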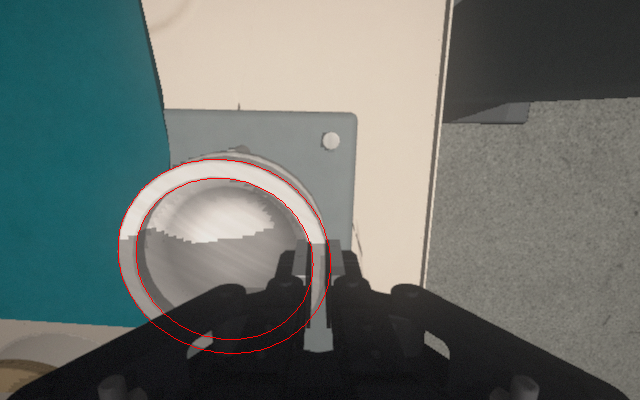

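The cover is seated, with light contact of 5 N. Releasing and moving on to view the next one.

apply_moves(
  steps=[
    {"hand":0.2,"xyz":[0,0,0],"delta_rot":[0,0,0]},
    {"hand":0.3,"xyz":[0,0,0],"delta_rot":[0,0,0]},
    {"hand":0.35,"xyz":[0,0,0],"delta_rot":[0,0,0]},
    {"hand":0.35,"xyz":[0,0,0],"delta_rot":[0,0,0]},
    {"hand":0.35,"xyz":[0,0,-3],"delta_rot":[0,0,0]},
    {"hand":0.35,"xyz":[0,0,-7],"delta_rot":[0,0,0]},
    {"hand":0.35,"xyz":[0,-4,-11],"delta_rot":[0,0,0]},
    {"hand":0.35,"xyz":[0,-8,-13],"delta_rot":[0,0,0]},
    {"hand":0.35,"xyz":[0,-12,-15],"delta_rot":[0,0,0]},
    {"hand":0.35,"xyz":[0,-16,-15],"delta_rot":[0,0,0]},
    {"hand":0.35,"xyz":[0,-20,-15],"delta_rot":[0,0,0]},
    {"hand":0.35,"xyz":[0,-24,-15],"delta_rot":[0,0,0]},
  ],
)

```text
clock: 13.4
position: [456.6, -16.9, 228.3]
ee_rot: [-0.001, 1.0, 0.0, 0.001]
contact_force: [0.2, 1.3, -0.3]
gripper_width: 29.6
```

apply_moves(
  steps=[
    {"hand":0.35,"xyz":[0,-2,0],"delta_rot":[0,0,0]},
    {"hand":0.35,"xyz":[0,-3,0],"delta_rot":[0,0,0]},
    {"hand":0.35,"xyz":[0,-3,0],"delta_rot":[0,0,0]},
    {"hand":0.35,"xyz":[0,-3,0],"delta_rot":[0,0,0]},
  ],
)

```text
clock: 13.73
position: [456.7, -45.3, 227.0]
ee_rot: [0.0, 1.0, 0.0, -0.0]
contact_force: [1.0, 0.5, -0.4]
gripper_width: 29.8
```

Run:
```python
from h import *
s=st()
p=snap('wrist','w14.png')
L=nets.pinpoint(p,'cover_1')
for d in L: print(np.round(d['xyz']),round(d['confidence'],2))
c=fitring(p,(498,-164),36,out='f13.png')
p=get_image('top')
for d in nets.pinpoint(p,'cover_1'): print(np.round(d['xyz']),round(d['confidence'],2))
plan([c[0]-43,c[1],90]);plan([c[0]-43,c[1],50.5])
```

```text
{'clock': 13.733, 'joints': [0.257, 0.123, -0.421, -0.0, -1.026, -0.258], 'position': [456.663, -45.311, 226.982], 'ee_rot': [0.0, 1.0, 0.0, -0.0], 'contact_force': [0.971, 0.506, -0.383], 'wrist_torque': [0.002, -0.001, 0.062], 'gripper_width': 29.805}
[ 496. -168.   -1.] 0.61
ring [ 496.1 -161. ] score 18.95
[ 488. -412.   -1.] 0.83
[ 528. -312.    1.] 0.77
[ 498. -164.   -1.] 0.69
xyz [0.39, -11.68, 13.7] rot [0.0, -0.0, 0.002]
xyz [0.39, -11.68, 17.65] rot [0.0, -0.0, 0.002]
```

View pics/f13.png

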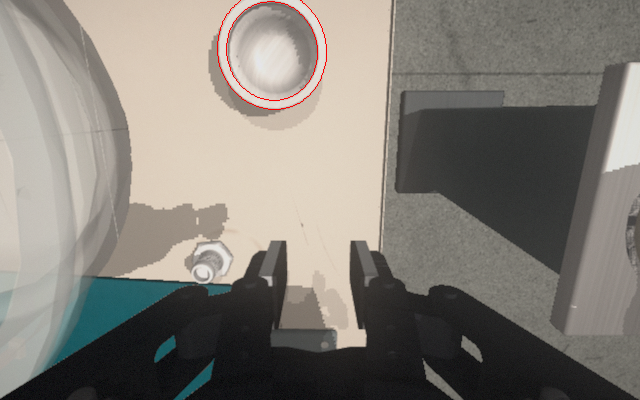

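apply_moves(
  steps=[
    {"hand":0.35,"xyz":[0.4,-11.7,13],"delta_rot":[0,0,0]},
    {"hand":0.35,"xyz":[0.4,-11.7,13],"delta_rot":[0,0,0]},
    {"hand":0.35,"xyz":[0.4,-11.7,13],"delta_rot":[0,0,0]},
    {"hand":0.35,"xyz":[0.4,-11.7,13],"delta_rot":[0,0,0]},
    {"hand":0.35,"xyz":[0.4,-11.7,13],"delta_rot":[0,0,0]},
    {"hand":0.35,"xyz":[0.4,-11.7,14],"delta_rot":[0,0,0]},
    {"hand":0.35,"xyz":[0.4,-11.7,15],"delta_rot":[0,0,0]},
    {"hand":0.35,"xyz":[0.4,-11.7,16.3],"delta_rot":[0,0,0]},
    {"hand":0.35,"xyz":[0.4,-11.7,17.6],"delta_rot":[0,0,0]},
    {"hand":0.35,"xyz":[0.4,-11.7,17.6],"delta_rot":[0,0,0]},
    {"hand":0.35,"xyz":[0.4,-11.7,17.6],"delta_rot":[0,0,0]},
    {"hand":0.35,"xyz":[0.4,-11.7,17.6],"delta_rot":[0,0,0]},
  ],
)

```text
clock: 14.93
position: [453.5, -161.8, 51.9]
ee_rot: [-0.001, 1.0, -0.0, 0.001]
contact_force: [0.4, -0.4, -0.4]
gripper_width: 29.9
```

Run:
```python
from h import *
s=st()
p=snap('wrist','w15.png')
c=fitring(p,(497,-162),36,out='f14.png')
plan([c[0]-43,c[1],50.5])
```

```text
{'clock': 14.933, 'joints': [-0.004, 0.404, -0.585, 0.0, -0.58, 0.005], 'position': [453.514, -161.815, 51.876], 'ee_rot': [-0.001, 1.0, -0.0, 0.001], 'contact_force': [0.381, -0.374, -0.4], 'wrist_torque': [0.009, -0.071, -0.05], 'gripper_width': 29.874}
ring [ 495.9 -160.6] score 15.43
xyz [0.07, 0.13, 0.15] rot [-0.0, 0.002, 0.001]
```

View pics/f14.png

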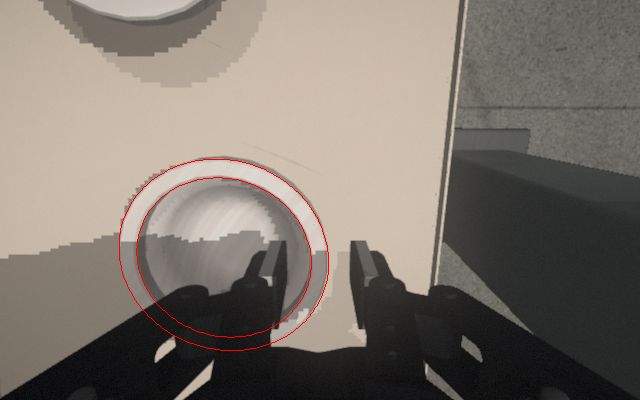

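The rim lies between the fingers at (495.9, -160.6). Closing and lifting.

apply_moves(
  steps=[
    {"hand":0.2,"xyz":[0.05,0.1,0.12],"delta_rot":[0,0,0]},
    {"hand":0.0,"xyz":[0.05,0.1,0.12],"delta_rot":[0,0,0]},
    {"hand":0.0,"xyz":[0.05,0.1,0.12],"delta_rot":[0,0,0]},
    {"hand":0.0,"xyz":[0.05,0.1,0.12],"delta_rot":[0,0,0]},
    {"hand":0.0,"xyz":[0.05,0.1,0.12],"delta_rot":[0,0,0]},
    {"hand":0.0,"xyz":[0.05,0.1,0.12],"delta_rot":[0,0,0]},
    {"hand":0.0,"xyz":[0.05,0.1,-2],"delta_rot":[0,0,0]},
    {"hand":0.0,"xyz":[0.05,0.1,-5],"delta_rot":[0,0,0]},
    {"hand":0.0,"xyz":[0.05,0.1,-8],"delta_rot":[0,0,0]},
    {"hand":0.0,"xyz":[0.05,0.1,-12],"delta_rot":[0,0,0]},
    {"hand":0.0,"xyz":[0.05,0.1,-12],"delta_rot":[0,0,0]},
    {"hand":0.0,"xyz":[0.05,0.1,-12],"delta_rot":[0,0,0]},
  ],
)

```text
clock: 15.98
position: [453.3, -161.5, 173.2]
ee_rot: [0.0, 1.0, -0.0, 0.003]
contact_force: [-0.8, 0.0, -2.0]
gripper_width: 6.4
```

Run:
```python
from h import *
s=st()
p=snap('wrist','w16.png')
c=fitring(p,(496,-161),s['position'][2]-14,out='f15.png')
plan([457,211.2,175])
```

```text
{'clock': 15.983, 'joints': [-0.004, 0.219, -0.455, 0.0, -0.891, 0.003], 'position': [453.3, -161.455, 173.227], 'ee_rot': [0.0, 1.0, -0.0, 0.003], 'contact_force': [-0.794, 0.045, -1.959], 'wrist_torque': [0.006, 0.117, 0.008], 'gripper_width': 6.411}
ring [ 496.1 -160.7] score 16.67
xyz [-0.48, 37.25, -0.34] rot [0.0, 0.001, -0.001]
```

View pics/f15.png

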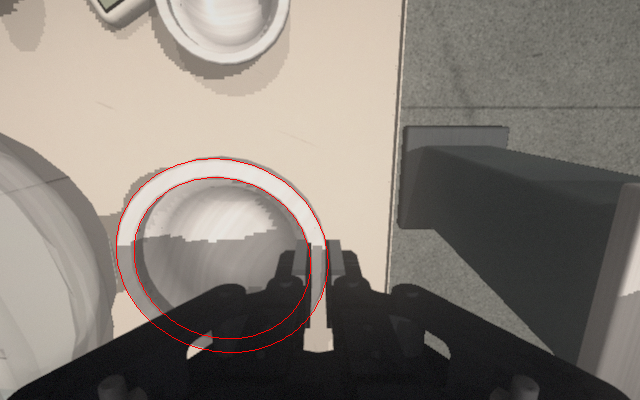

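apply_moves(
  steps=[
    {"hand":0.0,"xyz":[-0.2,3,-0.3],"delta_rot":[0,0,0]},
    {"hand":0.0,"xyz":[-0.4,7,-0.3],"delta_rot":[0,0,0]},
    {"hand":0.0,"xyz":[-0.4,11,-0.3],"delta_rot":[0,0,0]},
    {"hand":0.0,"xyz":[-0.4,15,-0.3],"delta_rot":[0,0,0]},
    {"hand":0.0,"xyz":[-0.4,19,-0.3],"delta_rot":[0,0,0]},
    {"hand":0.0,"xyz":[-0.4,23,-0.3],"delta_rot":[0,0,0]},
    {"hand":0.0,"xyz":[-0.4,27,-0.3],"delta_rot":[0,0,0]},
    {"hand":0.0,"xyz":[-0.4,31,-0.3],"delta_rot":[0,0,0]},
    {"hand":0.0,"xyz":[-0.4,34.5,-0.3],"delta_rot":[0,0,0]},
    {"hand":0.0,"xyz":[-0.4,37,-0.3],"delta_rot":[0,0,0]},
    {"hand":0.0,"xyz":[-0.4,37.2,1],"delta_rot":[0,0,0]},
    {"hand":0.0,"xyz":[-0.4,37.2,3],"delta_rot":[0,0,0]},
  ],
)

```text
clock: 17.03
position: [456.3, 212.9, 140.4]
ee_rot: [-0.002, 1.0, 0.0, 0.001]
contact_force: [0.2, 0.6, -1.0]
gripper_width: 6.5
```

apply_moves(
  steps=[
    {"hand":0.0,"xyz":[0,0,2],"delta_rot":[0,0,0]},
    {"hand":0.0,"xyz":[0,0,2],"delta_rot":[0,0,0]},
    {"hand":0.0,"xyz":[0,0,2],"delta_rot":[0,0,0]},
    {"hand":0.0,"xyz":[0,0,2],"delta_rot":[0,0,0]},
    {"hand":0.0,"xyz":[0,0,2],"delta_rot":[0,0,0]},
  ],
)

```text
clock: 17.45
position: [456.7, 210.9, 121.9]
ee_rot: [0.0, 1.0, 0.0, 0.001]
contact_force: [-0.2, -0.8, 0.2]
gripper_width: 6.1
```

Run:
```python
from h import *
s=st()
p=snap('wrist','w17.png')
fitring(p,(499,211),s['position'][2]-14,out='f16.png')
plan([457,211.4,88])
```

```text
{'clock': 17.45, 'joints': [0.756, 0.322, -0.465, 0.0, -0.782, -0.756], 'position': [456.667, 210.867, 121.907], 'ee_rot': [0.0, 1.0, 0.0, 0.001], 'contact_force': [-0.183, -0.751, 0.236], 'wrist_torque': [-0.004, 0.049, 0.039], 'gripper_width': 6.106}
ring [498.6 210.7] score 16.01
xyz [-0.03, 0.04, 3.41] rot [0.001, 0.002, -0.0]
```

apply_moves(
  steps=[
    {"hand":0.0,"xyz":[0,0.05,0.8],"delta_rot":[0,0,0]},
    {"hand":0.0,"xyz":[0,0.05,1.6],"delta_rot":[0,0,0]},
    {"hand":0.0,"xyz":[0,0.05,2.3],"delta_rot":[0,0,0]},
    {"hand":0.0,"xyz":[0,0.05,2.9],"delta_rot":[0,0,0]},
    {"hand":0.0,"xyz":[0,0.05,3.3],"delta_rot":[0,0,0]},
    {"hand":0.0,"xyz":[0,0.05,3.4],"delta_rot":[0,0,0]},
    {"hand":0.0,"xyz":[0,0.05,3.4],"delta_rot":[0,0,0]},
    {"hand":0.0,"xyz":[0,0.05,3.4],"delta_rot":[0,0,0]},
  ],
)

```text
clock: 18.17
position: [456.1, 211.2, 86.9]
ee_rot: [-0.0, 1.0, -0.0, -0.0]
contact_force: [-0.1, 1.4, -0.2]
gripper_width: 6.3
```

Run:
```python
from h import *
s=st()
p=snap('wrist','w18.png')
fitring(p,(499,211),s['position'][2]-14,out='f17.png')
```

```text
{'clock': 18.167, 'joints': [0.757, 0.374, -0.502, 0.0, -0.695, -0.757], 'position': [456.115, 211.184, 86.932], 'ee_rot': [-0.0, 1.0, -0.0, -0.0], 'contact_force': [-0.13, 1.37, -0.223], 'wrist_torque': [0.023, 0.056, -0.045], 'gripper_width': 6.285}
ring [498.5 211.6] score 18.17
```

View pics/f17.png

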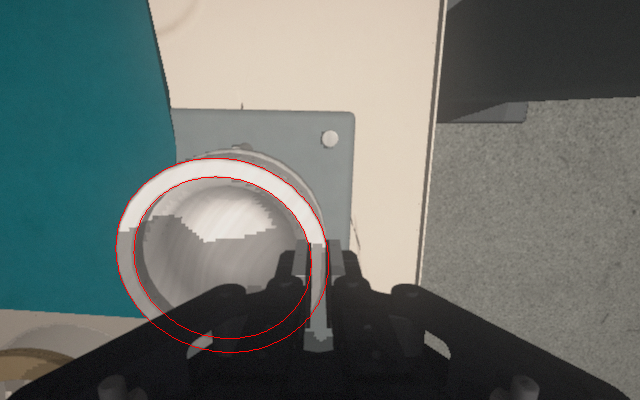

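apply_moves(
  steps=[
    {"hand":0.0,"xyz":[0,0,0.05],"delta_rot":[0,0,0]},
    {"hand":0.2,"xyz":[0,0,0.05],"delta_rot":[0,0,0]},
    {"hand":0.3,"xyz":[0,0,0.05],"delta_rot":[0,0,0]},
    {"hand":0.35,"xyz":[0,0,0],"delta_rot":[0,0,0]},
    {"hand":0.35,"xyz":[0,0,0],"delta_rot":[0,0,0]},
    {"hand":0.35,"xyz":[0,0,-3],"delta_rot":[0,0,0]},
    {"hand":0.35,"xyz":[0,0,-7],"delta_rot":[0,0,0]},
    {"hand":0.35,"xyz":[0,-4,-11],"delta_rot":[0,0,0]},
    {"hand":0.35,"xyz":[0,-8,-13],"delta_rot":[0,0,0]},
    {"hand":0.35,"xyz":[0,-12,-14],"delta_rot":[0,0,0]},
    {"hand":0.35,"xyz":[0,-16,-14],"delta_rot":[0,0,0]},
    {"hand":0.35,"xyz":[0,-20,-14],"delta_rot":[0,0,0]},
  ],
)

```text
clock: 19.22
position: [456.4, 22.3, 228.7]
ee_rot: [-0.001, 1.0, 0.001, 0.002]
contact_force: [0.3, -0.3, -0.3]
gripper_width: 29.8
```

apply_moves(
  steps=[
    {"hand":0.35,"xyz":[-0.5,-4,0],"delta_rot":[0,0,0]},
    {"hand":0.35,"xyz":[-1,-8,0],"delta_rot":[0,0,0]},
    {"hand":0.35,"xyz":[-1.5,-12,0],"delta_rot":[0,0,0]},
    {"hand":0.35,"xyz":[-2,-16,0],"delta_rot":[0,0,0]},
    {"hand":0.35,"xyz":[-2,-19,0],"delta_rot":[0,0,0]},
    {"hand":0.35,"xyz":[-2,-20,0],"delta_rot":[0,0,0]},
    {"hand":0.35,"xyz":[-2,-20,0],"delta_rot":[0,0,0]},
    {"hand":0.35,"xyz":[-2,-20,0],"delta_rot":[0,0,0]},
  ],
)

```text
clock: 19.88
position: [475.8, -176.6, 226.6]
ee_rot: [0.001, 1.0, 0.0, -0.0]
contact_force: [0.7, 0.8, 0.6]
gripper_width: 29.6
```

Run:
```python
from h import *
s=st()
p=snap('wrist','w19.png')
L=nets.pinpoint(p,'cover_1')
for d in L: print(np.round(d['xyz']),round(d['confidence'],2))
c=fitring(p,(525,-312),36,out='f18.png')
p=snap('top','top2.png')
for d in nets.pinpoint(p,'cover_1'): print(np.round(d['xyz']),round(d['confidence'],2))
plan([c[0]-43,c[1],90]);plan([c[0]-43,c[1],50.5])
```

```text
{'clock': 19.883, 'joints': [-0.035, 0.208, -0.316, -0.0, -1.047, 0.034], 'position': [475.805, -176.564, 226.575], 'ee_rot': [0.001, 1.0, 0.0, -0.0], 'contact_force': [0.724, 0.806, 0.581], 'wrist_torque': [0.018, -0.004, 0.007], 'gripper_width': 29.623}
[ 521. -311.   -5.] 0.69
ring [ 521.2 -309.1] score 15.29
[ 527. -311.    3.] 0.89
[ 489. -407.   -1.] 0.78
[610. 298. 102.] 0.74
[502. 208.  32.] 0.64
xyz [-0.17, -13.38, 13.7] rot [0.0, 0.0, 0.002]
xyz [-0.17, -13.38, 17.65] rot [0.0, 0.0, 0.002]
```

View pics/f18.png

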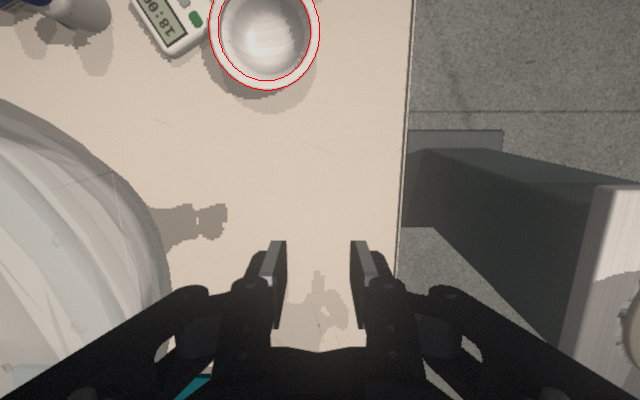

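View pics/top2.png

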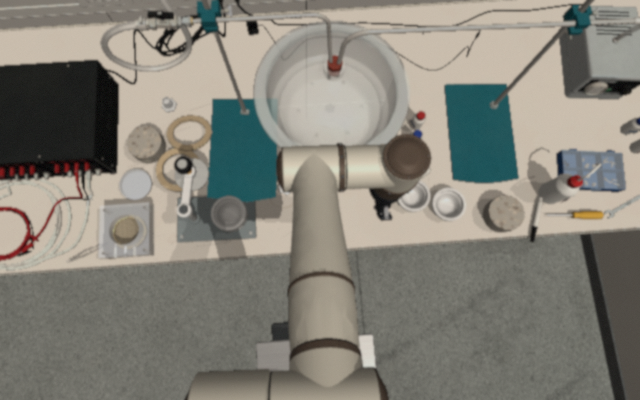

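Cover D fits at (521.2, -309.1). Its timer neighbour is on the far side, so the near-side grasp is clear.

apply_moves(
  steps=[
    {"hand":0.35,"xyz":[-0.2,-13.4,12],"delta_rot":[0,0,0]},
    {"hand":0.35,"xyz":[-0.2,-13.4,12],"delta_rot":[0,0,0]},
    {"hand":0.35,"xyz":[-0.2,-13.4,13],"delta_rot":[0,0,0]},
    {"hand":0.35,"xyz":[-0.2,-13.4,13],"delta_rot":[0,0,0]},
    {"hand":0.35,"xyz":[-0.2,-13.4,13],"delta_rot":[0,0,0]},
    {"hand":0.35,"xyz":[-0.2,-13.4,14],"delta_rot":[0,0,0]},
    {"hand":0.35,"xyz":[-0.2,-13.4,15],"delta_rot":[0,0,0]},
    {"hand":0.35,"xyz":[-0.2,-13.4,16.3],"delta_rot":[0,0,0]},
    {"hand":0.35,"xyz":[-0.2,-13.4,17.6],"delta_rot":[0,0,0]},
    {"hand":0.35,"xyz":[-0.2,-13.4,17.6],"delta_rot":[0,0,0]},
    {"hand":0.35,"xyz":[-0.2,-13.4,17.6],"delta_rot":[0,0,0]},
    {"hand":0.35,"xyz":[-0.2,-13.4,17.6],"delta_rot":[0,0,0]},
  ],
)

```text
clock: 21.08
position: [479.2, -309.8, 52.1]
ee_rot: [-0.001, 1.0, -0.0, 0.001]
contact_force: [-0.4, 0.8, 0.4]
gripper_width: 30.0
```

Run:
```python
from h import *
s=st()
p=snap('wrist','w20.png')
c=fitring(p,(521,-309),36,out='f19.png')
plan([c[0]-43,c[1],50.5])
```

```text
{'clock': 21.083, 'joints': [-0.29, 0.514, -0.364, 0.0, -0.69, 0.292], 'position': [479.172, -309.818, 52.064], 'ee_rot': [-0.001, 1.0, -0.0, 0.001], 'contact_force': [-0.369, 0.764, 0.411], 'wrist_torque': [0.039, -0.035, 0.058], 'gripper_width': 30.006}
ring [ 521.2 -309.2] score 15.36
xyz [0.1, 0.09, 0.17] rot [-0.001, 0.002, 0.001]
```

View pics/f19.png

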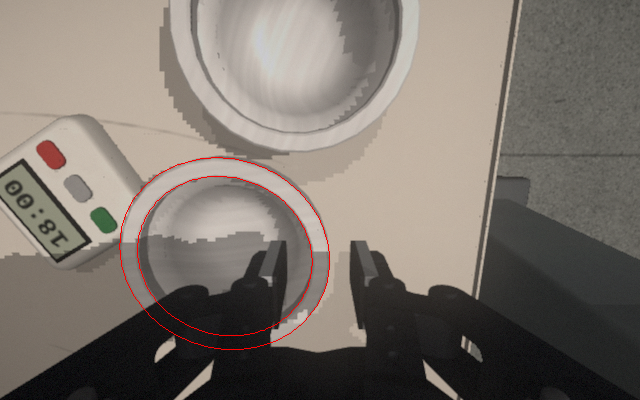

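apply_moves(
  steps=[
    {"hand":0.2,"xyz":[0.08,0.05,0.14],"delta_rot":[0,0,0]},
    {"hand":0.0,"xyz":[0.08,0.05,0.14],"delta_rot":[0,0,0]},
    {"hand":0.0,"xyz":[0.08,0.05,0.14],"delta_rot":[0,0,0]},
    {"hand":0.0,"xyz":[0.08,0.05,0.14],"delta_rot":[0,0,0]},
    {"hand":0.0,"xyz":[0.08,0.05,0.14],"delta_rot":[0,0,0]},
    {"hand":0.0,"xyz":[0.08,0.05,0.14],"delta_rot":[0,0,0]},
    {"hand":0.0,"xyz":[0.08,0.05,-2],"delta_rot":[0,0,0]},
    {"hand":0.0,"xyz":[0.08,0.05,-5],"delta_rot":[0,0,0]},
    {"hand":0.0,"xyz":[0.08,0.05,-8],"delta_rot":[0,0,0]},
    {"hand":0.0,"xyz":[0.08,0.05,-12],"delta_rot":[0,0,0]},
    {"hand":0.0,"xyz":[0.08,0.05,-12.6],"delta_rot":[0,0,0]},
    {"hand":0.0,"xyz":[0.08,0.05,-12.6],"delta_rot":[0,0,0]},
  ],
)

```text
clock: 22.13
position: [478.9, -310.7, 179.9]
ee_rot: [0.0, 1.0, -0.001, 0.003]
contact_force: [0.3, 0.4, -2.6]
gripper_width: 6.4
```

Run:
```python
from h import *
s=st()
p=snap('wrist','w21.png')
c=fitring(p,(521,-309),s['position'][2]-14,out='f20.png')
plan([457,211.2,175])
```

```text
{'clock': 22.133, 'joints': [-0.292, 0.354, -0.237, 0.0, -0.973, 0.291], 'position': [478.924, -310.684, 179.899], 'ee_rot': [0.0, 1.0, -0.001, 0.003], 'contact_force': [0.267, 0.404, -2.592], 'wrist_torque': [-0.017, 0.094, -0.042], 'gripper_width': 6.398}
ring [ 521.7 -309.7] score 16.68
xyz [2.08, 52.11, 0.22] rot [-0.0, 0.002, -0.001]
```

View pics/f20.png

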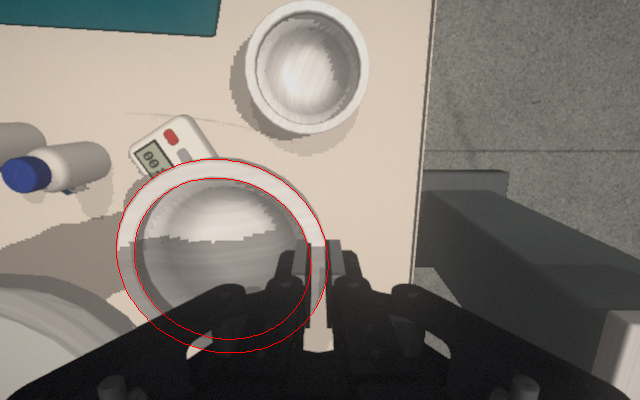

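Held well. I'll shift back towards the robot first, to clear the glass flange, then carry.

apply_moves(
  steps=[
    {"hand":0.0,"xyz":[1.2,3,0],"delta_rot":[0,0,0]},
    {"hand":0.0,"xyz":[2.3,7,0],"delta_rot":[0,0,0]},
    {"hand":0.0,"xyz":[2.5,11,0],"delta_rot":[0,0,0]},
    {"hand":0.0,"xyz":[2.5,15,0],"delta_rot":[0,0,0]},
    {"hand":0.0,"xyz":[2.5,19,0],"delta_rot":[0,0,0]},
    {"hand":0.0,"xyz":[2.5,23,0],"delta_rot":[0,0,0]},
    {"hand":0.0,"xyz":[2.5,27,0],"delta_rot":[0,0,0]},
    {"hand":0.0,"xyz":[2.5,31,0],"delta_rot":[0,0,0]},
    {"hand":0.0,"xyz":[2.5,35,0],"delta_rot":[0,0,0]},
    {"hand":0.0,"xyz":[2.4,39,0],"delta_rot":[0,0,0]},
    {"hand":0.0,"xyz":[2.2,43,0],"delta_rot":[0,0,0]},
    {"hand":0.0,"xyz":[2.1,47,0],"delta_rot":[0,0,0]},
  ],
)

```text
clock: 23.18
position: [454.7, 161.3, 174.5]
ee_rot: [0.0, 1.0, -0.001, -0.002]
contact_force: [0.7, 0.4, -0.5]
gripper_width: 6.6
```

apply_moves(
  steps=[
    {"hand":0.0,"xyz":[0,3,0],"delta_rot":[0,0,0]},
    {"hand":0.0,"xyz":[0,5,0],"delta_rot":[0,0,0]},
    {"hand":0.0,"xyz":[0,5.1,0],"delta_rot":[0,0,0]},
    {"hand":0.0,"xyz":[0,5.1,2],"delta_rot":[0,0,0]},
    {"hand":0.0,"xyz":[0,5.1,4],"delta_rot":[0,0,0]},
    {"hand":0.0,"xyz":[0,5.1,4.3],"delta_rot":[0,0,0]},
    {"hand":0.0,"xyz":[0,5.1,4.3],"delta_rot":[0,0,0]},
    {"hand":0.0,"xyz":[0,5.1,4.3],"delta_rot":[0,0,0]},
    {"hand":0.0,"xyz":[0,5.1,4.3],"delta_rot":[0,0,0]},
  ],
)

```text
clock: 23.93
position: [456.8, 211.0, 134.5]
ee_rot: [0.0, 1.0, 0.0, 0.001]
contact_force: [-0.1, 0.2, -1.1]
gripper_width: 6.4
```

Run:
```python
from h import *
s=st()
p=snap('wrist','w22.png')
fitring(p,(499,211),s['position'][2]-14,out='f21.png')
plan([456.5,211.2,97])
```

```text
{'clock': 23.933, 'joints': [0.756, 0.305, -0.45, 0.0, -0.814, -0.757], 'position': [456.801, 210.967, 134.456], 'ee_rot': [0.0, 1.0, 0.0, 0.001], 'contact_force': [-0.053, 0.236, -1.116], 'wrist_torque': [0.0, 0.016, 0.012], 'gripper_width': 6.392}
ring [498.8 211.1] score 15.5
xyz [0.04, 0.0, 3.77] rot [0.001, 0.001, -0.0]
```

apply_moves(
  steps=[
    {"hand":0.0,"xyz":[0,0.02,0.8],"delta_rot":[0,0,0]},
    {"hand":0.0,"xyz":[0,0.02,1.6],"delta_rot":[0,0,0]},
    {"hand":0.0,"xyz":[0,0.02,2.4],"delta_rot":[0,0,0]},
    {"hand":0.0,"xyz":[0,0.02,3.1],"delta_rot":[0,0,0]},
    {"hand":0.0,"xyz":[0,0.02,3.6],"delta_rot":[0,0,0]},
    {"hand":0.0,"xyz":[0,0.02,3.7],"delta_rot":[0,0,0]},
    {"hand":0.0,"xyz":[0,0.02,3.7],"delta_rot":[0,0,0]},
    {"hand":0.0,"xyz":[0,0.02,3.7],"delta_rot":[0,0,0]},
  ],
)

```text
clock: 24.65
position: [456.3, 211.3, 96.5]
ee_rot: [-0.0, 1.0, -0.0, -0.0]
contact_force: [0.5, 1.1, -1.6]
gripper_width: 6.3
```

Run:
```python
from h import *
s=st()
p=snap('wrist','w23.png')
fitring(p,(499,211),s['position'][2]-14,out='f22.png')
```

```text
{'clock': 24.65, 'joints': [0.757, 0.36, -0.492, 0.0, -0.72, -0.757], 'position': [456.272, 211.268, 96.491], 'ee_rot': [-0.0, 1.0, -0.0, -0.0], 'contact_force': [0.542, 1.066, -1.562], 'wrist_torque': [-0.078, 0.065, 0.006], 'gripper_width': 6.255}
ring [498.9 212.1] score 17.32
```

View pics/f22.png

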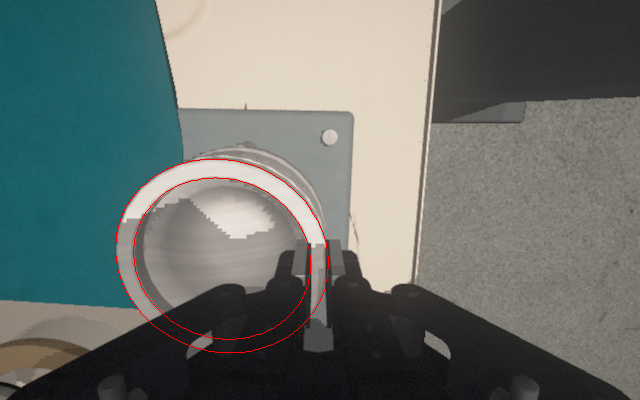

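Centred and almost home. Releasing, then on to cover E at about (489, -408).

apply_moves(
  steps=[
    {"hand":0.0,"xyz":[0,0,0.05],"delta_rot":[0,0,0]},
    {"hand":0.2,"xyz":[0,0,0.05],"delta_rot":[0,0,0]},
    {"hand":0.3,"xyz":[0,0,0.05],"delta_rot":[0,0,0]},
    {"hand":0.35,"xyz":[0,0,0],"delta_rot":[0,0,0]},
    {"hand":0.35,"xyz":[0,0,0],"delta_rot":[0,0,0]},
    {"hand":0.35,"xyz":[0,0,-3],"delta_rot":[0,0,0]},
    {"hand":0.35,"xyz":[0,0,-7],"delta_rot":[0,0,0]},
    {"hand":0.35,"xyz":[0,-4,-11],"delta_rot":[0,0,0]},
    {"hand":0.35,"xyz":[0,-8,-13],"delta_rot":[0,0,0]},
    {"hand":0.35,"xyz":[0,-12,-13],"delta_rot":[0,0,0]},
    {"hand":0.35,"xyz":[0,-16,-13],"delta_rot":[0,0,0]},
    {"hand":0.35,"xyz":[0,-20,-13],"delta_rot":[0,0,0]},
  ],
)

```text
clock: 25.7
position: [456.3, 20.4, 228.1]
ee_rot: [-0.001, 1.0, 0.001, 0.002]
contact_force: [0.7, -0.4, -0.1]
gripper_width: 29.8
```

apply_moves(
  steps=[
    {"hand":0.35,"xyz":[0,-4,0],"delta_rot":[0,0,0]},
    {"hand":0.35,"xyz":[0,-8,0],"delta_rot":[0,0,0]},
    {"hand":0.35,"xyz":[0,-12,0],"delta_rot":[0,0,0]},
    {"hand":0.35,"xyz":[0,-16,0],"delta_rot":[0,0,0]},
    {"hand":0.35,"xyz":[0,-20,0],"delta_rot":[0,0,0]},
    {"hand":0.35,"xyz":[0,-24,0],"delta_rot":[0,0,0]},
    {"hand":0.35,"xyz":[0,-28,0],"delta_rot":[0,0,0]},
    {"hand":0.35,"xyz":[0,-30,0],"delta_rot":[0,0,0]},
    {"hand":0.35,"xyz":[0,-30,0],"delta_rot":[0,0,0]},
    {"hand":0.35,"xyz":[0,-30,0],"delta_rot":[0,0,0]},
    {"hand":0.35,"xyz":[0,-30,0],"delta_rot":[0,0,0]},
  ],
)

```text
clock: 26.62
position: [456.0, -277.9, 226.5]
ee_rot: [0.0, 1.0, 0.0, -0.0]
contact_force: [1.0, 1.8, 0.3]
gripper_width: 29.5
```

Run:
```python
from h import *
s=st()
p=snap('wrist','w24.png')
L=nets.pinpoint(p,'cover_1')
for d in L: print(np.round(d['xyz']),round(d['confidence'],2))
c=fitring(p,(489,-408),36,out='f23.png')
p=snap('top','top3.png')
for d in nets.pinpoint(p,'cover_1'): print(np.round(d['xyz']),round(d['confidence'],2))
plan([c[0]-43,c[1],90]);plan([c[0]-43,c[1],50.5])
```

```text
{'clock': 26.617, 'joints': [-0.244, 0.253, -0.255, -0.0, -1.063, 0.244], 'position': [456.03, -277.941, 226.519], 'ee_rot': [0.0, 1.0, 0.0, -0.0], 'contact_force': [1.047, 1.834, 0.322], 'wrist_torque': [-0.008, -0.008, -0.008], 'gripper_width': 29.463}
ring [ 487.6 -407.3] score 14.81
[ 486. -409.    2.] 0.9
[505. 208.  48.] 0.75
xyz [1.21, -13.0, 13.7] rot [0.0, 0.0, 0.002]
xyz [1.21, -13.0, 17.65] rot [0.0, 0.0, 0.002]
```

View pics/f23.png

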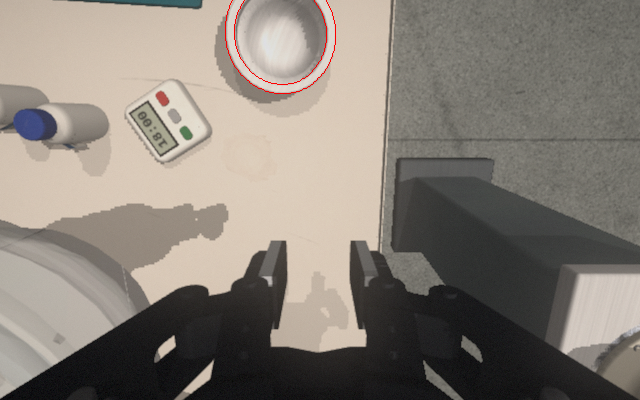

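View pics/top3.png

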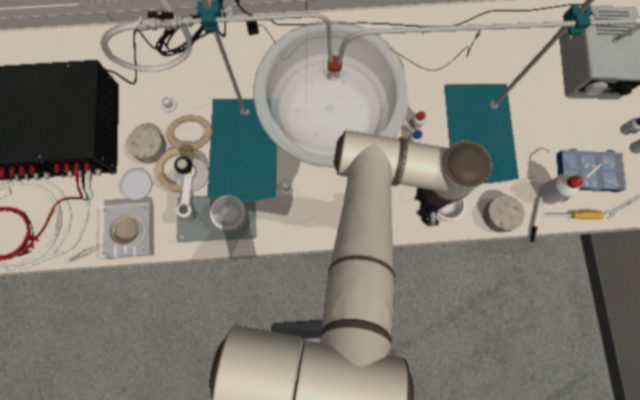

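Cover E fits at (487.6, -407.3).

apply_moves(
  steps=[
    {"hand":0.35,"xyz":[1.2,-13,12],"delta_rot":[0,0,0]},
    {"hand":0.35,"xyz":[1.2,-13,12],"delta_rot":[0,0,0]},
    {"hand":0.35,"xyz":[1.2,-13,13],"delta_rot":[0,0,0]},
    {"hand":0.35,"xyz":[1.2,-13,13],"delta_rot":[0,0,0]},
    {"hand":0.35,"xyz":[1.2,-13,13],"delta_rot":[0,0,0]},
    {"hand":0.35,"xyz":[1.2,-13,14],"delta_rot":[0,0,0]},
    {"hand":0.35,"xyz":[1.2,-13,15],"delta_rot":[0,0,0]},
    {"hand":0.35,"xyz":[1.2,-13,16.3],"delta_rot":[0,0,0]},
    {"hand":0.35,"xyz":[1.2,-13,17.6],"delta_rot":[0,0,0]},
    {"hand":0.35,"xyz":[1.2,-13,17.6],"delta_rot":[0,0,0]},
    {"hand":0.35,"xyz":[1.2,-13,17.6],"delta_rot":[0,0,0]},
    {"hand":0.35,"xyz":[1.2,-13,17.6],"delta_rot":[0,0,0]},
  ],
)

```text
clock: 27.82
position: [445.4, -407.9, 52.1]
ee_rot: [-0.001, 1.0, -0.001, 0.001]
contact_force: [0.1, -0.4, 0.7]
gripper_width: 29.9
```

Run:
```python
from h import *
s=st()
p=snap('wrist','w25.png')
c=fitring(p,(488,-407),36,out='f24.png')
plan([c[0]-43,c[1],50.5])
```

```text
{'clock': 27.817, 'joints': [-0.474, 0.557, -0.278, 0.0, -0.734, 0.475], 'position': [445.399, -407.912, 52.082], 'ee_rot': [-0.001, 1.0, -0.001, 0.001], 'contact_force': [0.076, -0.362, 0.682], 'wrist_torque': [-0.004, 0.006, -0.037], 'gripper_width': 29.855}
ring [ 487.  -408.2] score 15.8
xyz [0.14, -0.01, 0.17] rot [-0.001, 0.002, 0.001]
```

View pics/f24.png

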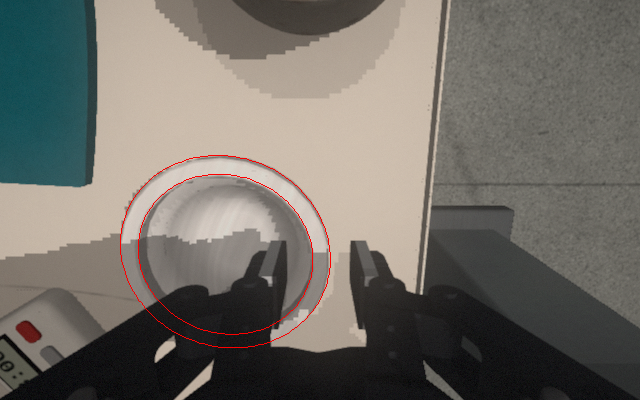

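apply_moves(
  steps=[
    {"hand":0.2,"xyz":[0.1,0,0.14],"delta_rot":[0,0,0]},
    {"hand":0.0,"xyz":[0.1,0,0.14],"delta_rot":[0,0,0]},
    {"hand":0.0,"xyz":[0.1,0,0.14],"delta_rot":[0,0,0]},
    {"hand":0.0,"xyz":[0.1,0,0.14],"delta_rot":[0,0,0]},
    {"hand":0.0,"xyz":[0.1,0,0.14],"delta_rot":[0,0,0]},
    {"hand":0.0,"xyz":[0.1,0,0.14],"delta_rot":[0,0,0]},
    {"hand":0.0,"xyz":[0.1,0,-2],"delta_rot":[0,0,0]},
    {"hand":0.0,"xyz":[0.1,0,-5],"delta_rot":[0,0,0]},
    {"hand":0.0,"xyz":[0.1,0,-8],"delta_rot":[0,0,0]},
    {"hand":0.0,"xyz":[0.1,0,-12],"delta_rot":[0,0,0]},
    {"hand":0.0,"xyz":[0.1,0,-13],"delta_rot":[0,0,0]},
    {"hand":0.0,"xyz":[0.1,0,-13],"delta_rot":[0,0,0]},
  ],
)

```text
clock: 28.87
position: [445.0, -409.3, 184.5]
ee_rot: [-0.0, 1.0, -0.002, 0.004]
contact_force: [-1.2, 0.1, -0.5]
gripper_width: 6.1
```

Run:
```python
from h import *
s=st()
p=snap('wrist','w26.png')
c=fitring(p,(487,-408),s['position'][2]-14,out='f25.png')
plan([456.5,211.2,180])
```

```text
{'clock': 28.867, 'joints': [-0.476, 0.402, -0.147, 0.0, -1.013, 0.476], 'position': [445.047, -409.331, 184.494], 'ee_rot': [-0.0, 1.0, -0.002, 0.004], 'contact_force': [-1.214, 0.099, -0.533], 'wrist_torque': [-0.015, 0.073, 0.005], 'gripper_width': 6.105}
ring [ 488.1 -407.7] score 16.83
xyz [-1.26, 61.95, 0.12] rot [-0.001, 0.003, -0.0]
```

View pics/f25.png

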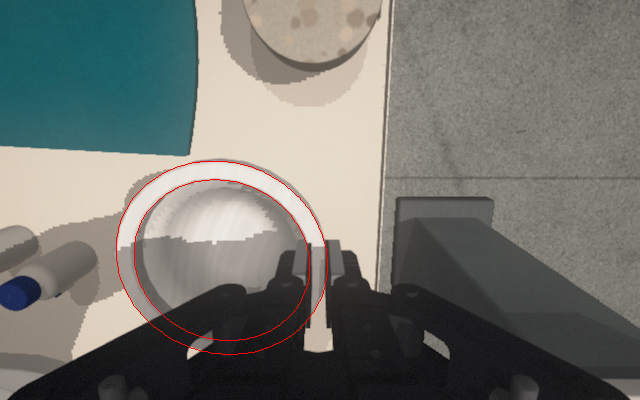

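apply_moves(
  steps=[
    {"hand":0.0,"xyz":[0,3,0],"delta_rot":[0,0,0]},
    {"hand":0.0,"xyz":[0,7,0],"delta_rot":[0,0,0]},
    {"hand":0.0,"xyz":[0,11,0],"delta_rot":[0,0,0]},
    {"hand":0.0,"xyz":[0,15,0],"delta_rot":[0,0,0]},
    {"hand":0.0,"xyz":[0,19,0],"delta_rot":[0,0,0]},
    {"hand":0.0,"xyz":[0,23,0],"delta_rot":[0,0,0]},
    {"hand":0.0,"xyz":[0,27,0],"delta_rot":[0,0,0]},
    {"hand":0.0,"xyz":[0,31,0],"delta_rot":[0,0,0]},
    {"hand":0.0,"xyz":[0,35,0],"delta_rot":[0,0,0]},
    {"hand":0.0,"xyz":[0,39,0],"delta_rot":[0,0,0]},
    {"hand":0.0,"xyz":[0,43,0],"delta_rot":[0,0,0]},
    {"hand":0.0,"xyz":[0,47,0],"delta_rot":[0,0,0]},
  ],
)

```text
clock: 29.92
position: [441.3, 63.1, 178.5]
ee_rot: [0.0, 1.0, -0.001, -0.002]
contact_force: [1.3, 0.2, -1.8]
gripper_width: 6.2
```

apply_moves(
  steps=[
    {"hand":0.0,"xyz":[-0.5,4,0],"delta_rot":[0,0,0]},
    {"hand":0.0,"xyz":[-1,8,0],"delta_rot":[0,0,0]},
    {"hand":0.0,"xyz":[-1.2,12,0],"delta_rot":[0,0,0]},
    {"hand":0.0,"xyz":[-1.2,14.5,0],"delta_rot":[0,0,0]},
    {"hand":0.0,"xyz":[-1.2,15,0],"delta_rot":[0,0,0]},
    {"hand":0.0,"xyz":[-1.2,15,0],"delta_rot":[0,0,0]},
    {"hand":0.0,"xyz":[-1.2,15,2],"delta_rot":[0,0,0]},
    {"hand":0.0,"xyz":[-1.2,15,3.5],"delta_rot":[0,0,0]},
    {"hand":0.0,"xyz":[-1.2,15,3.5],"delta_rot":[0,0,0]},
    {"hand":0.0,"xyz":[-1.2,15,3.5],"delta_rot":[0,0,0]},
    {"hand":0.0,"xyz":[-1.2,15,3.5],"delta_rot":[0,0,0]},
  ],
)

```text
clock: 30.83
position: [455.5, 210.9, 145.9]
ee_rot: [0.0, 1.0, -0.0, -0.0]
contact_force: [0.4, 0.2, -1.4]
gripper_width: 6.2
```

Run:
```python
from h import *
s=st()
p=snap('wrist','w27.png')
fitring(p,(499,211),s['position'][2]-14,out='f26.png')
plan([456.3,211,107])
```

```text
{'clock': 30.833, 'joints': [0.758, 0.289, -0.439, 0.0, -0.843, -0.759], 'position': [455.49, 210.882, 145.912], 'ee_rot': [0.0, 1.0, -0.0, -0.0], 'contact_force': [0.421, 0.171, -1.355], 'wrist_torque': [0.055, 0.057, -0.016], 'gripper_width': 6.187}
ring [497.8 211.7] score 14.71
xyz [-0.06, -0.03, 3.93] rot [0.0, 0.001, -0.001]
```

View pics/f26.png

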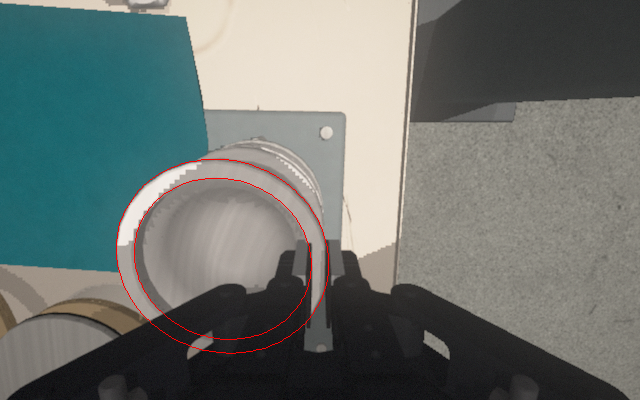

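apply_moves(
  steps=[
    {"hand":0.0,"xyz":[-0.09,-0.02,0.8],"delta_rot":[0,0,0]},
    {"hand":0.0,"xyz":[-0.09,-0.02,1.6],"delta_rot":[0,0,0]},
    {"hand":0.0,"xyz":[-0.09,-0.02,2.4],"delta_rot":[0,0,0]},
    {"hand":0.0,"xyz":[-0.09,-0.02,3.1],"delta_rot":[0,0,0]},
    {"hand":0.0,"xyz":[-0.09,-0.02,3.6],"delta_rot":[0,0,0]},
    {"hand":0.0,"xyz":[-0.09,-0.02,3.87],"delta_rot":[0,0,0]},
    {"hand":0.0,"xyz":[-0.09,-0.02,3.87],"delta_rot":[0,0,0]},
    {"hand":0.0,"xyz":[-0.09,-0.02,3.87],"delta_rot":[0,0,0]},
  ],
)

```text
clock: 31.55
position: [456.3, 211.6, 106.9]
ee_rot: [-0.0, 1.0, 0.0, 0.0]
contact_force: [-0.2, -0.3, -1.9]
gripper_width: 6.0
```

Run:
```python
from h import *
s=st()
p=snap('wrist','w28.png')
fitring(p,(499,211),s['position'][2]-14,out='f27.png')
```

```text
{'clock': 31.55, 'joints': [0.758, 0.344, -0.481, 0.0, -0.746, -0.758], 'position': [456.254, 211.641, 106.865], 'ee_rot': [-0.0, 1.0, 0.0, 0.0], 'contact_force': [-0.179, -0.264, -1.885], 'wrist_torque': [-0.03, 0.085, -0.062], 'gripper_width': 6.009}
ring [499.  213.1] score 17.09
```

apply_moves(
  steps=[
    {"hand":0.0,"xyz":[0,0,0.05],"delta_rot":[0,0,0]},
    {"hand":0.2,"xyz":[0,0,0.05],"delta_rot":[0,0,0]},
    {"hand":0.3,"xyz":[0,0,0.05],"delta_rot":[0,0,0]},
    {"hand":0.35,"xyz":[0,0,0],"delta_rot":[0,0,0]},
    {"hand":0.35,"xyz":[0,0,0],"delta_rot":[0,0,0]},
    {"hand":0.35,"xyz":[0,0,-3],"delta_rot":[0,0,0]},
    {"hand":0.35,"xyz":[0,0,-7],"delta_rot":[0,0,0]},
    {"hand":0.35,"xyz":[0,0,-11],"delta_rot":[0,0,0]},
    {"hand":0.35,"xyz":[0,3,-15],"delta_rot":[0,0,0]},
    {"hand":0.35,"xyz":[0,6,-17],"delta_rot":[0,0,0]},
    {"hand":0.35,"xyz":[0,6,-17],"delta_rot":[0,0,0]},
    {"hand":0.35,"xyz":[0,6,-17],"delta_rot":[0,0,0]},
  ],
)

```text
clock: 32.6
position: [456.5, 273.2, 278.7]
ee_rot: [-0.001, 1.0, 0.002, 0.001]
contact_force: [0.1, -0.4, -1.6]
gripper_width: 29.5
```

Run:
```python
from h import *
s=st()
p=snap('wrist','w29.png')
for l in ['cover_1','knob_top','post','plate_face']:
    for d in nets.pinpoint(p,l): print(l,np.round(d['xyz']),round(d['confidence'],2))
fitring(p,(499,211),92,out='f28.png')
p=snap('scene','s2.png')
cv2.imwrite('pics/s2c.png',cv2.resize(p['frame'][110:250,180:360],None,fx=4,fy=4))
for l in ['cover_1','knob_top','post','plate_face']:
    for d in nets.pinpoint(p,l): print(l,np.round(d['xyz']),round(d['confidence'],2))
p=get_image('top')
for l in ['cover_1','knob_top','post','plate_face']:
    for d in nets.pinpoint(p,l): print(l,np.round(d['xyz']),round(d['confidence'],2))
```

```text
{'clock': 32.6, 'joints': [0.844, 0.206, -0.181, -0.0, -1.18, -0.842], 'position': [456.523, 273.246, 278.675], 'ee_rot': [-0.001, 1.0, 0.002, 0.001], 'contact_force': [0.097, -0.442, -1.606], 'wrist_torque': [-0.052, 0.017, 0.028], 'gripper_width': 29.462}
cover_1 [495. 212.  57.] 0.88
knob_top [605. 301. 203.] 0.74
post [499. 321. 132.] 0.76
post [606. 301. 204.] 0.55
plate_face [605. 299. 101.] 0.63
plate_face [497. 211.  55.] 0.46
ring [498.9 213.3] score 22.2
cover_1 [498. 212.  56.] 0.69
cover_1 [498. 211.  47.] 0.46
cover_1 [499. 210.  26.] 0.41
cover_1 [502. 210.  38.] 0.38
cover_1 [499. 214.  17.] 0.38
knob_top [605. 302. 199.] 0.75
knob_top [504. 210.  39.] 0.19
plate_face [605. 301.  94.] 0.79
plate_face [498. 208.  45.] 0.53
cover_1 [502. 209.  57.] 0.85
knob_top [606. 300. 203.] 0.94
post [497. 315. 131.] 0.93
plate_face [610. 299. 102.] 0.96
```

View pics/f28.png

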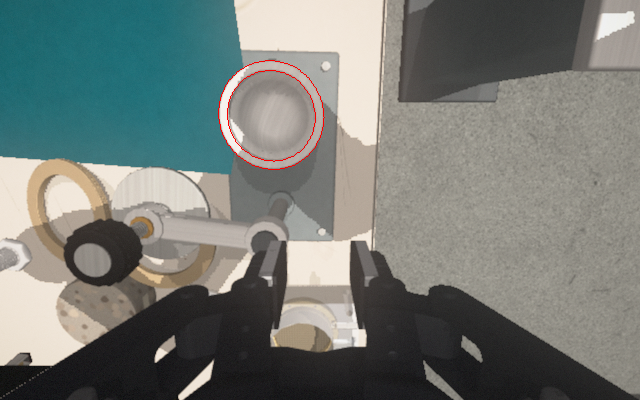

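View pics/s2c.png

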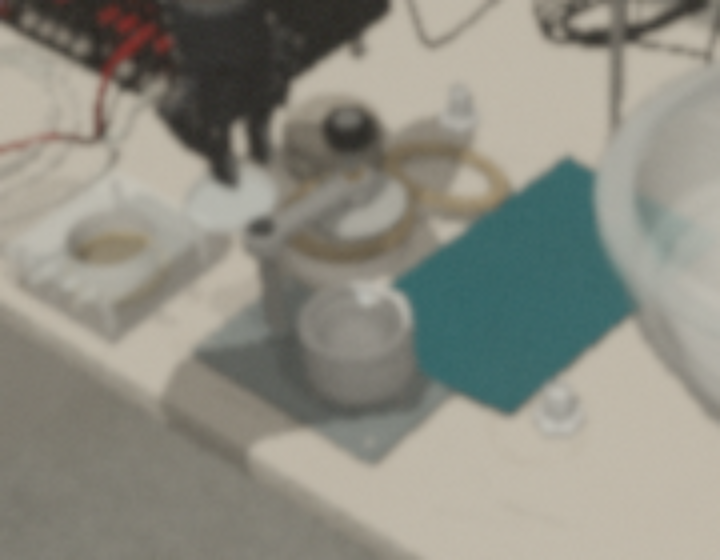

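All five covers are nested: the top origin reads z of about 56 (56 expected) and the top rim is at (498.9, 213.3). Next comes the knob. I'll move above it and turn the gripper counterclockwise to gain clockwise range.

Run:
```python
from h import *
p=get_image('wrist')
fitring(p,(604,301),201,radii=((21,0),),span=8,out='f29.png')
plan([603,301,270],yaw=330)
```

```text
ring [603.8 301.6] score 8.83
xyz [-14.68, 2.95, 0.7] rot [-0.0, 0.0, -2.618]
```

apply_moves(
  steps=[
    {"hand":1.0,"xyz":[-14.7,2.9,0],"delta_rot":[0,0,-2.618]},
    {"hand":1.0,"xyz":[-14.7,2.9,0],"delta_rot":[0,0,-2.618]},
    {"hand":1.0,"xyz":[-14.7,2.9,0],"delta_rot":[0,0,-2.618]},
    {"hand":1.0,"xyz":[-14.7,2.9,0],"delta_rot":[0,0,-2.618]},
    {"hand":1.0,"xyz":[-14.7,2.9,0],"delta_rot":[0,0,-2.618]},
    {"hand":1.0,"xyz":[-14.7,2.9,0],"delta_rot":[0,0,-2.618]},
    {"hand":1.0,"xyz":[-14.7,2.9,0],"delta_rot":[0,0,-2.618]},
    {"hand":1.0,"xyz":[-14.7,2.9,0],"delta_rot":[0,0,-2.618]},
    {"hand":1.0,"xyz":[-14.7,2.9,0],"delta_rot":[0,0,-2.618]},
    {"hand":1.0,"xyz":[-14.7,2.9,0],"delta_rot":[0,0,-2.618]},
    {"hand":1.0,"xyz":[-14.7,2.9,0],"delta_rot":[0,0,-2.618]},
    {"hand":1.0,"xyz":[-14.7,2.9,0],"delta_rot":[0,0,-2.618]},
  ],
)

```text
clock: 34.4
position: [603.2, 300.6, 276.8]
ee_rot: [-0.684, 0.73, 0.0, -0.0]
contact_force: [0.0, 0.5, 0.9]
gripper_width: 85.4
```

Run:
```python
from h import *
st()
plan([603.3,301.5,270],yaw=330)
```

```text
{'clock': 34.4, 'joints': [0.702, 0.456, 0.18, -0.0, -1.295, 0.805], 'position': [603.185, 300.555, 276.809], 'ee_rot': [-0.684, 0.73, 0.0, -0.0], 'contact_force': [0.016, 0.479, 0.85], 'wrist_torque': [0.007, 0.015, 0.026], 'gripper_width': 85.39}
xyz [-0.1, -0.01, 0.68] rot [0.0, -0.0, -1.112]
```

apply_moves(
  steps=[
    {"hand":1.0,"xyz":[0,0,0.6],"delta_rot":[0,0,-1.112]},
    {"hand":1.0,"xyz":[0,0,0.6],"delta_rot":[0,0,-1.112]},
    {"hand":1.0,"xyz":[0,0,0.6],"delta_rot":[0,0,-1.112]},
    {"hand":1.0,"xyz":[0,0,0.6],"delta_rot":[0,0,-1.112]},
    {"hand":1.0,"xyz":[0,0,0.6],"delta_rot":[0,0,-1.112]},
    {"hand":1.0,"xyz":[0,0,0.6],"delta_rot":[0,0,-1.112]},
    {"hand":1.0,"xyz":[0,0,0.6],"delta_rot":[0,0,-1.112]},
    {"hand":1.0,"xyz":[0,0,0.6],"delta_rot":[0,0,-1.112]},
    {"hand":1.0,"xyz":[0,0,0.6],"delta_rot":[0,0,-1.112]},
    {"hand":1.0,"xyz":[0,0,0.6],"delta_rot":[0,0,-1.112]},
    {"hand":1.0,"xyz":[0,0,0.6],"delta_rot":[0,0,-1.112]},
    {"hand":1.0,"xyz":[0,0,0.6],"delta_rot":[0,0,-1.112]},
  ],
)

```text
clock: 35.4
position: [603.2, 300.5, 270.9]
ee_rot: [0.965, -0.263, -0.0, 0.0]
contact_force: [0.4, 0.6, -0.1]
gripper_width: 85.5
```

Run:
```python
from h import *
st()
p=snap('wrist','w30.png')
for d in nets.pinpoint(p,'knob_top'): print(np.round(d['xyz']),round(d['confidence'],2))
fitring(p,(604,301),201,radii=((21,0),),span=8,out='f30.png')
p=get_image('top')
for d in nets.pinpoint(p,'cover_1'): print(np.round(d['xyz']),round(d['confidence'],2))
plan([603.3,301.5,202],yaw=330)
```

```text
{'clock': 35.4, 'joints': [0.702, 0.459, 0.17, 0.0, -1.282, 1.908], 'position': [603.187, 300.529, 270.913], 'ee_rot': [0.965, -0.263, -0.0, 0.0], 'contact_force': [0.426, 0.576, -0.103], 'wrist_torque': [0.005, -0.018, -0.035], 'gripper_width': 85.5}
[606. 301. 202.] 0.96
ring [607.5 306.4] score 9.33
[501. 211.  54.] 0.77
xyz [-0.04, -0.09, 6.9] rot [-0.0, 0.0, -0.007]
```

View pics/f30.png

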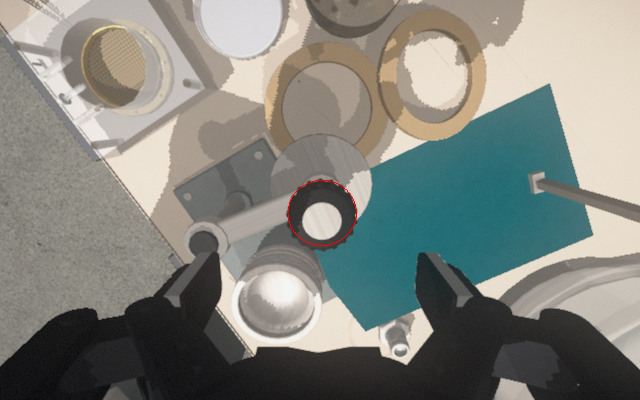

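Run:
```python
from h import *
p=snap('wrist','w31.png')
g=cv2.cvtColor(p['frame'],cv2.COLOR_BGR2GRAY)
m=(g[195:250,295:350]>110).astype(np.uint8)
n,l,s,c=cv2.connectedComponentsWithStats(m); 
for i in range(1,n): print(s[i],c[i]+[295,195], unproj(p,c[i]+[295,195],201))
print(proj(p,[[604,301.5,201]]))
fitring(p,(604,301),201,radii=((12,0),),span=8)
cv2.imwrite('pics/k.png',cv2.resize(p['frame'][160:270,260:390],None,fx=5,fy=5,interpolation=cv2.INTER_CUBIC))
```

```text
[   7    7   40   38 1199] [321.40867389 220.45954962] [[605.04691039 302.43337278 201.        ]]
[ 0 53  5  2  7] [296.57142857 248.71428571] [[581.91313328 294.04680994 201.        ]]
[[320.70796152 222.49811296]]
ring [605. 303.] score 15.0
```

View pics/k.png

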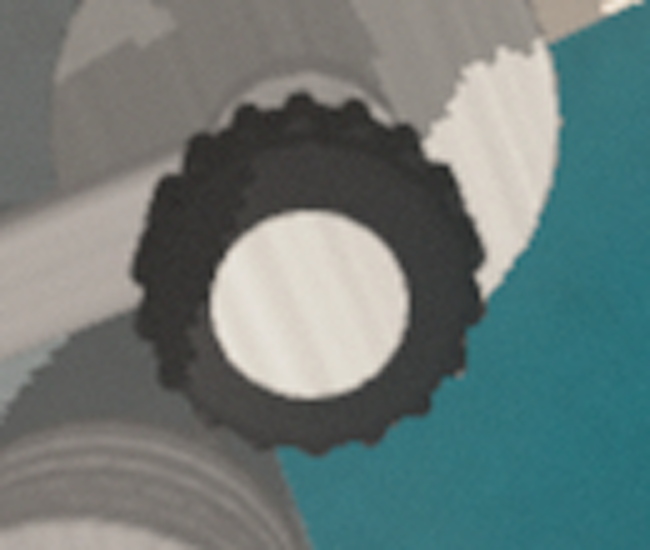

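The silver cap gives the knob centre as about (605, 302.5), which agrees with the network. Descending around the knob with the gripper open.

apply_moves(
  steps=[
    {"hand":1.0,"xyz":[0.05,-0.2,2],"delta_rot":[0,0,0]},
    {"hand":1.0,"xyz":[0.05,-0.2,4],"delta_rot":[0,0,0]},
    {"hand":1.0,"xyz":[0.05,-0.2,6],"delta_rot":[0,0,0]},
    {"hand":1.0,"xyz":[0.05,-0.2,6.8],"delta_rot":[0,0,0]},
    {"hand":1.0,"xyz":[0.05,-0.2,6.8],"delta_rot":[0,0,0]},
    {"hand":1.0,"xyz":[0.05,-0.2,6.8],"delta_rot":[0,0,0]},
    {"hand":1.0,"xyz":[0.05,-0.2,6.8],"delta_rot":[0,0,0]},
  ],
)

```text
clock: 36.23
position: [605.4, 302.4, 204.7]
ee_rot: [0.965, -0.262, 0.001, -0.001]
contact_force: [0.5, -0.1, -0.1]
gripper_width: 85.4
```

Run:
```python
from h import *
st()
p=snap('wrist','w32.png')
plan([604.5,302,202],yaw=330)
```

```text
{'clock': 36.233, 'joints': [0.702, 0.504, 0.077, 0.001, -1.14, 1.91], 'position': [605.43, 302.412, 204.671], 'ee_rot': [0.965, -0.262, 0.001, -0.001], 'contact_force': [0.545, -0.069, -0.096], 'wrist_torque': [0.001, 0.015, -0.034], 'gripper_width': 85.394}
xyz [-0.06, 0.08, 0.28] rot [-0.003, -0.002, -0.006]
```

View pics/w32.png

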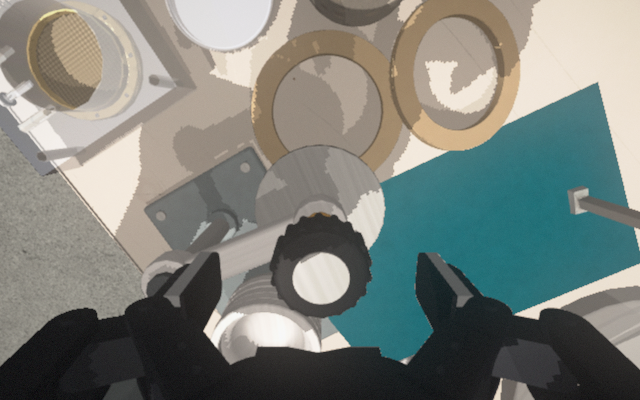

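The knob is centred between the fingers at column 321. Closing on it.

apply_moves(
  steps=[
    {"hand":0.6,"xyz":[0,0,0.1],"delta_rot":[0,0,0]},
    {"hand":0.4,"xyz":[0,0,0.1],"delta_rot":[0,0,0]},
    {"hand":0.3,"xyz":[0,0,0.1],"delta_rot":[0,0,0]},
    {"hand":0.3,"xyz":[0,0,0.1],"delta_rot":[0,0,0]},
    {"hand":0.3,"xyz":[0,0,0.1],"delta_rot":[0,0,0]},
    {"hand":0.3,"xyz":[0,0,0.1],"delta_rot":[0,0,0]},
  ],
)

```text
clock: 36.78
position: [606.1, 302.2, 203.3]
ee_rot: [0.965, -0.262, 0.002, -0.001]
contact_force: [4.3, -0.7, 2.6]
gripper_width: 39.8
```

Run:
```python
from h import *
s=st()
# swing arc plan: rotate clockwise by th around post
post=np.array([499.5,316.5]); p0=s['position'][:2]; 
d=p0-post; print('r',np.linalg.norm(d),'theta',np.arctan2(d[0],-d[1]))
r=R.from_quat(s['ee_rot']); th0=np.arctan2(d[0],-d[1])
for k in range(1,25):
    a=-min(th0+0.03,0.0625*k)
    c,sn=np.cos(a),np.sin(a); q=post+[c*d[0]-sn*d[1],sn*d[0]+c*d[1]]
    v=r.inv().apply([*(q-p0),0])/10
    print(k,np.round(v,2),round(-a,3))
```

```text
{'clock': 36.783, 'joints': [0.701, 0.506, 0.075, 0.002, -1.136, 1.91], 'position': [606.057, 302.211, 203.261], 'ee_rot': [0.965, -0.262, 0.002, -0.001], 'contact_force': [4.336, -0.727, 2.614], 'wrist_torque': [-0.171, -1.128, -0.051], 'gripper_width': 39.823}
r 107.51118481548617 theta 1.437493098371949
1 [ 0.24  0.63 -0.  ] 0.062
2 [ 0.44  1.27 -0.  ] 0.125
3 [ 0.6   1.92 -0.  ] 0.188
4 [ 0.72  2.58 -0.01] 0.25
5 [ 0.8   3.25 -0.01] 0.312
6 [ 0.83  3.92 -0.01] 0.375
7 [ 0.82  4.59 -0.01] 0.438
8 [ 0.78  5.26 -0.01] 0.5
9 [ 0.68  5.93 -0.02] 0.562
10 [ 0.55  6.59 -0.02] 0.625
11 [ 0.38  7.24 -0.02] 0.688
12 [ 0.17  7.87 -0.02] 0.75
13 [-0.08  8.5  -0.03] 0.812
14 [-0.38  9.1  -0.03] 0.875
15 [-0.7   9.69 -0.03] 0.938
16 [-1.07 10.25 -0.04] 1.0
17 [-1.47 10.79 -0.04] 1.062
18 [-1.9  11.31 -0.04] 1.125
19 [-2.36 11.8  -0.04] 1.188
20 [-2.85 12.25 -0.05] 1.25
21 [-3.37 12.68 -0.05] 1.312
22 [-3.92 13.07 -0.05] 1.375
23 [-4.49 13.43 -0.05] 1.438
24 [-4.77 13.59 -0.06] 1.467
```

apply_moves(
  steps=[
    {"hand":0.3,"xyz":[0.24,0.63,0],"delta_rot":[0,0,0.062]},
    {"hand":0.3,"xyz":[0.44,1.27,0],"delta_rot":[0,0,0.125]},
    {"hand":0.3,"xyz":[0.6,1.92,0],"delta_rot":[0,0,0.188]},
    {"hand":0.3,"xyz":[0.72,2.58,0],"delta_rot":[0,0,0.25]},
    {"hand":0.3,"xyz":[0.8,3.25,0],"delta_rot":[0,0,0.312]},
    {"hand":0.3,"xyz":[0.83,3.9,0],"delta_rot":[0,0,0.375]},
    {"hand":0.3,"xyz":[0.82,4.57,0],"delta_rot":[0,0,0.438]},
    {"hand":0.3,"xyz":[0.78,5.24,0],"delta_rot":[0,0,0.5]},
    {"hand":0.3,"xyz":[0.78,5.24,0],"delta_rot":[0,0,0.5]},
  ],
)

```text
clock: 37.53
position: [585.4, 251.7, 203.3]
ee_rot: [0.87, -0.493, 0.001, -0.0]
contact_force: [2.9, -3.4, 3.7]
gripper_width: 40.0
```

Run:
```python
from h import *
s=st()
post=np.array([499.5,316.5]); p0=s['position'][:2]; 
d=p0-post; print('r',np.linalg.norm(d),'theta',np.arctan2(d[0],-d[1]))
print('F tool', R.from_quat(s['ee_rot']).inv().apply(s['contact_force']))
u=d/np.linalg.norm(d); print('radial F',s['contact_force'][:2]@u)
p=snap('wrist','w33.png')
```

```text
{'clock': 37.533, 'joints': [0.66, 0.441, -0.034, 0.002, -1.095, 1.449], 'position': [585.403, 251.675, 203.274], 'ee_rot': [0.87, -0.493, 0.001, -0.0], 'contact_force': [2.914, -3.423, 3.708], 'wrist_torque': [-0.991, -0.941, -0.038], 'gripper_width': 39.961}
r 107.6179966728652 theta 0.9243355434643941
F tool [ 4.43899229 -0.74743068 -3.7007482 ]
radial F 4.388144053812973
```

View pics/w33.png

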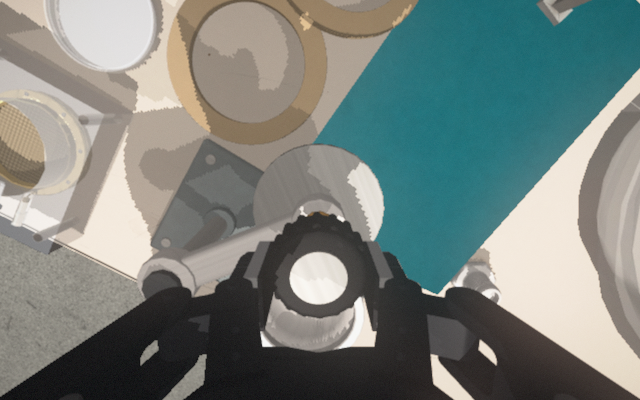

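The knob is held and the arm is following, with low forces. Continuing to the stop.

```bash
cat >> h.py <<'E'
def arc(n,total,post=(499.5,316.5)):
    s=telemetry.read_state(); post=np.array(post); p0=s['position'][:2]; d=p0-post; r=R.from_quat(s['ee_rot'])
    for k in range(1,n+1):
        a=-total*k/n; c,sn=np.cos(a),np.sin(a); q=post+[c*d[0]-sn*d[1],sn*d[0]+c*d[1]]
        print(k,np.round(r.inv().apply([*(q-p0),0])[:2]/10,2),round(-a,3))
E
python3 -c "
from h import *
arc(10,.8)"
```

```text
1 [0.29 0.81] 0.08
2 [0.52 1.64] 0.16
3 [0.67 2.49] 0.24
4 [0.76 3.34] 0.32
5 [0.78 4.2 ] 0.4
6 [0.74 5.06] 0.48
7 [0.62 5.91] 0.56
8 [0.44 6.76] 0.64
9 [0.19 7.58] 0.72
10 [-0.13  8.38] 0.8
```

apply_moves(
  steps=[
    {"hand":0.3,"xyz":[0.29,0.81,0],"delta_rot":[0,0,0.08]},
    {"hand":0.3,"xyz":[0.52,1.64,0],"delta_rot":[0,0,0.16]},
    {"hand":0.3,"xyz":[0.67,2.49,0],"delta_rot":[0,0,0.24]},
    {"hand":0.3,"xyz":[0.76,3.34,0],"delta_rot":[0,0,0.32]},
    {"hand":0.3,"xyz":[0.78,4.2,0],"delta_rot":[0,0,0.4]},
    {"hand":0.3,"xyz":[0.74,5.06,0],"delta_rot":[0,0,0.48]},
    {"hand":0.3,"xyz":[0.62,5.91,0],"delta_rot":[0,0,0.56]},
    {"hand":0.3,"xyz":[0.44,6.76,0],"delta_rot":[0,0,0.64]},
    {"hand":0.3,"xyz":[0.19,7.58,0],"delta_rot":[0,0,0.72]},
    {"hand":0.3,"xyz":[-0.13,8.38,0],"delta_rot":[0,0,0.8]},
    {"hand":0.3,"xyz":[-0.13,8.38,0],"delta_rot":[0,0,0.8]},
  ],
)

```text
clock: 38.5
position: [511.3, 210.7, 203.3]
ee_rot: [-0.61, 0.793, 0.0, -0.0]
contact_force: [-1.6, -0.3, 6.2]
gripper_width: 39.5
```

```bash
python3 -c "
from h import *
s=st();d=s['position'][:2]-[499.5,316.5];print(np.linalg.norm(d),np.arctan2(d[0],-d[1]))
arc(5,.15)"
```

```text
{'clock': 38.5, 'joints': [0.684, 0.305, -0.244, -0.0, -1.021, 0.628], 'position': [511.342, 210.743, 203.279], 'ee_rot': [-0.61, 0.793, 0.0, -0.0], 'contact_force': [-1.61, -0.298, 6.198], 'wrist_torque': [-0.488, 0.252, -0.053], 'gripper_width': 39.514}
106.41819633710917 0.11150905361288667
1 [0.11 0.3 ] 0.03
2 [0.21 0.6 ] 0.06
3 [0.31 0.91] 0.09
4 [0.39 1.22] 0.12
5 [0.46 1.53] 0.15
```

apply_moves(
  steps=[
    {"hand":0.3,"xyz":[0.11,0.3,0],"delta_rot":[0,0,0.03]},
    {"hand":0.3,"xyz":[0.21,0.6,0],"delta_rot":[0,0,0.06]},
    {"hand":0.3,"xyz":[0.31,0.91,0],"delta_rot":[0,0,0.09]},
    {"hand":0.3,"xyz":[0.37,1.1,0],"delta_rot":[0,0,0.11]},
    {"hand":0.3,"xyz":[0.41,1.25,0],"delta_rot":[0,0,0.125]},
    {"hand":0.3,"xyz":[0.41,1.25,0],"delta_rot":[0,0,0.125]},
    {"hand":0.3,"xyz":[0.41,1.25,0],"delta_rot":[0,0,0.125]},
  ],
)

```text
clock: 39.08
position: [499.7, 210.4, 203.2]
ee_rot: [-0.56, 0.828, -0.0, 0.001]
contact_force: [0.8, -1.8, 6.3]
gripper_width: 40.3
```

```bash
python3 -c "
from h import *
s=st();d=s['position'][:2]-[499.5,316.5];print(np.linalg.norm(d),np.arctan2(d[0],-d[1]))
p=snap('wrist','w34.png')
p=snap('scene','s3.png')
cv2.imwrite('pics/s3c.png',cv2.resize(p['frame'][110:250,180:360],None,fx=4,fy=4))
"
```

```text
{'clock': 39.083, 'joints': [0.698, 0.287, -0.271, 0.001, -1.011, 0.491], 'position': [499.691, 210.41, 203.221], 'ee_rot': [-0.56, 0.828, -0.0, 0.001], 'contact_force': [0.846, -1.779, 6.329], 'wrist_torque': [-0.499, -0.233, -0.011], 'gripper_width': 40.274}
106.09032748832898 0.001803974440903125
```

View pics/w34.png

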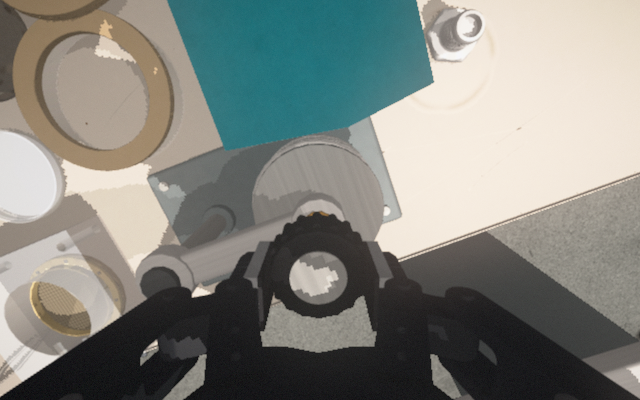

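View pics/s3c.png

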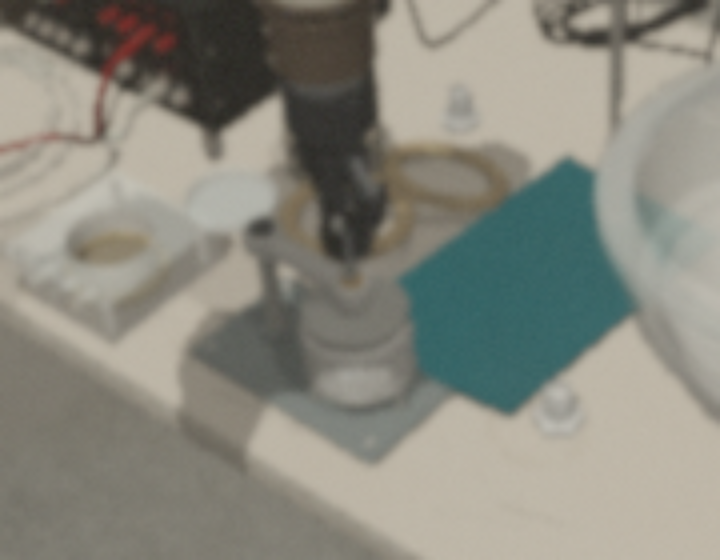

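```bash
python3 -c "
from h import *
s=telemetry.read_state();r=R.from_quat(s['ee_rot']);print(r.inv().apply([-.4,0,0]), r.as_matrix()[:,0])"
```

```text
[ 0.14881982  0.37128484 -0.00047803] [-3.72049547e-01 -9.28212707e-01 -5.52350283e-04]
```

apply_moves(
  steps=[
    {"hand":0.3,"xyz":[0.07,0.19,0],"delta_rot":[0,0,0]},
    {"hand":0.3,"xyz":[0.15,0.37,0],"delta_rot":[0,0,0]},
    {"hand":0.3,"xyz":[0.15,0.37,0],"delta_rot":[0,0,0]},
    {"hand":0.3,"xyz":[0.15,0.37,0],"delta_rot":[0,0,0]},
  ],
)

```text
clock: 39.52
position: [499.2, 210.7, 203.2]
ee_rot: [-0.56, 0.828, -0.002, 0.004]
contact_force: [12.5, -4.1, -1.2]
gripper_width: 39.9
```

Force in x rose to 12.5 N with no further motion, so the arm is on its stop. Now screwing clockwise in one stroke, sinking with the screw.

apply_moves(
  steps=[
    {"hand":0.3,"xyz":[-0.1,-0.26,0.02],"delta_rot":[0,0,0.12]},
    {"hand":0.3,"xyz":[-0.1,-0.26,0.05],"delta_rot":[0,0,0.24]},
    {"hand":0.3,"xyz":[-0.1,-0.26,0.07],"delta_rot":[0,0,0.36]},
    {"hand":0.3,"xyz":[-0.1,-0.26,0.09],"delta_rot":[0,0,0.48]},
    {"hand":0.3,"xyz":[-0.1,-0.26,0.12],"delta_rot":[0,0,0.6]},
    {"hand":0.3,"xyz":[-0.1,-0.26,0.14],"delta_rot":[0,0,0.72]},
    {"hand":0.3,"xyz":[-0.1,-0.26,0.16],"delta_rot":[0,0,0.84]},
    {"hand":0.3,"xyz":[-0.1,-0.26,0.18],"delta_rot":[0,0,0.96]},
    {"hand":0.3,"xyz":[-0.1,-0.26,0.21],"delta_rot":[0,0,1.08]},
    {"hand":0.3,"xyz":[-0.1,-0.26,0.23],"delta_rot":[0,0,1.2]},
    {"hand":0.3,"xyz":[-0.1,-0.26,0.25],"delta_rot":[0,0,1.32]},
    {"hand":0.3,"xyz":[-0.1,-0.26,0.28],"delta_rot":[0,0,1.44]},
  ],
)

```text
clock: 40.52
position: [500.5, 211.1, 200.4]
ee_rot: [0.128, 0.992, 0.001, 0.003]
contact_force: [7.3, -1.1, 2.6]
gripper_width: 40.1
```

```bash
python3 -c "
from h import *
st();p=snap('wrist','w35.png')"
```

```text
{'clock': 40.517, 'joints': [0.699, 0.289, -0.277, 0.002, -0.999, -0.956], 'position': [500.467, 211.122, 200.439], 'ee_rot': [0.128, 0.992, 0.001, 0.003], 'contact_force': [7.339, -1.117, 2.605], 'wrist_torque': [-0.479, -2.097, 0.019], 'gripper_width': 40.065}
```

View pics/w35.png

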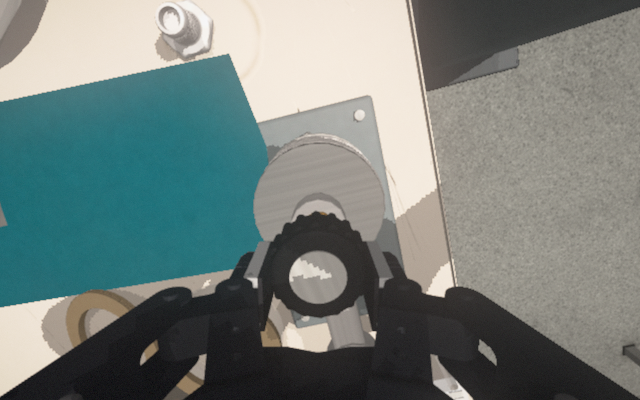

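apply_moves(
  steps=[
    {"hand":0.3,"xyz":[0,0,0.02],"delta_rot":[0,0,0.12]},
    {"hand":0.3,"xyz":[0,0,0.05],"delta_rot":[0,0,0.24]},
    {"hand":0.3,"xyz":[0,0,0.07],"delta_rot":[0,0,0.36]},
    {"hand":0.3,"xyz":[0,0,0.09],"delta_rot":[0,0,0.48]},
    {"hand":0.3,"xyz":[0,0,0.12],"delta_rot":[0,0,0.6]},
    {"hand":0.3,"xyz":[0,0,0.14],"delta_rot":[0,0,0.72]},
    {"hand":0.3,"xyz":[0,0,0.16],"delta_rot":[0,0,0.84]},
    {"hand":0.3,"xyz":[0,0,0.18],"delta_rot":[0,0,0.96]},
    {"hand":0.3,"xyz":[0,0,0.21],"delta_rot":[0,0,1.08]},
    {"hand":0.3,"xyz":[0,0,0.23],"delta_rot":[0,0,1.2]},
    {"hand":0.3,"xyz":[0,0,0.25],"delta_rot":[0,0,1.32]},
    {"hand":0.3,"xyz":[0,0,0.28],"delta_rot":[0,0,1.44]},
  ],
)

```text
clock: 41.57
position: [501.2, 210.1, 197.7]
ee_rot: [0.75, 0.662, 0.002, 0.002]
contact_force: [10.9, -4.3, 2.6]
gripper_width: 40.0
```

apply_moves(
  steps=[
    {"hand":0.3,"xyz":[0,0,0.02],"delta_rot":[0,0,0.12]},
    {"hand":0.3,"xyz":[0,0,0.05],"delta_rot":[0,0,0.24]},
    {"hand":0.3,"xyz":[0,0,0.07],"delta_rot":[0,0,0.36]},
    {"hand":0.3,"xyz":[0,0,0.1],"delta_rot":[0,0,0.5]},
    {"hand":0.3,"xyz":[0,0,0.1],"delta_rot":[0,0,0.5]},
  ],
)

```text
clock: 41.98
position: [501.0, 209.7, 196.7]
ee_rot: [0.89, 0.456, 0.002, 0.002]
contact_force: [10.5, -5.4, 2.1]
gripper_width: 40.0
```

```bash
python3 -c "
from h import *
st();p=snap('wrist','w36.png')"
```

```text
{'clock': 41.983, 'joints': [0.697, 0.293, -0.282, 0.005, -0.992, -2.895], 'position': [500.981, 209.69, 196.73], 'ee_rot': [0.89, 0.456, 0.002, 0.002], 'contact_force': [10.48, -5.364, 2.09], 'wrist_torque': [-2.02, -2.833, -0.033], 'gripper_width': 40.02}
```

View pics/w36.png

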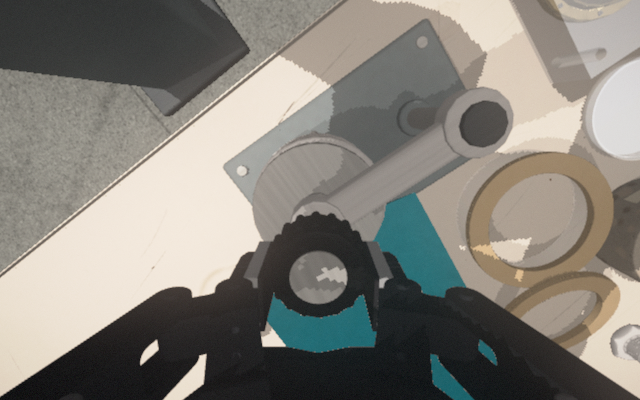

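About 3.4 rad done in total. Releasing and unwinding the wrist counterclockwise around the knob, open.

apply_moves(
  steps=[
    {"hand":1.0,"xyz":[0,0,0],"delta_rot":[0,0,0]},
    {"hand":1.0,"xyz":[0,0,0],"delta_rot":[0,0,0]},
    {"hand":1.0,"xyz":[0,0,0],"delta_rot":[0,0,0]},
    {"hand":1.0,"xyz":[0,0,0],"delta_rot":[0,0,0]},
    {"hand":1.0,"xyz":[0,0,0],"delta_rot":[0,0,-0.12]},
    {"hand":1.0,"xyz":[0,0,0],"delta_rot":[0,0,-0.24]},
    {"hand":1.0,"xyz":[0,0,0],"delta_rot":[0,0,-0.36]},
    {"hand":1.0,"xyz":[0,0,0],"delta_rot":[0,0,-0.48]},
    {"hand":1.0,"xyz":[0,0,0],"delta_rot":[0,0,-0.6]},
    {"hand":1.0,"xyz":[0,0,0],"delta_rot":[0,0,-0.72]},
    {"hand":1.0,"xyz":[0,0,0],"delta_rot":[0,0,-0.84]},
    {"hand":1.0,"xyz":[0,0,0],"delta_rot":[0,0,-0.96]},
  ],
)

```text
clock: 43.03
position: [497.4, 210.1, 195.1]
ee_rot: [0.575, 0.818, -0.0, -0.0]
contact_force: [0.2, 0.3, -0.3]
gripper_width: 85.4
```

apply_moves(
  steps=[
    {"hand":1.0,"xyz":[0,0,0],"delta_rot":[0,0,-1.45]},
    {"hand":1.0,"xyz":[0,0,0],"delta_rot":[0,0,-1.45]},
    {"hand":1.0,"xyz":[0,0,0],"delta_rot":[0,0,-1.45]},
    {"hand":1.0,"xyz":[0,0,0],"delta_rot":[0,0,-1.45]},
    {"hand":1.0,"xyz":[0,0,0],"delta_rot":[0,0,-1.45]},
    {"hand":1.0,"xyz":[0,0,0],"delta_rot":[0,0,-1.45]},
    {"hand":1.0,"xyz":[0,0,0],"delta_rot":[0,0,-1.45]},
    {"hand":1.0,"xyz":[0,0,0],"delta_rot":[0,0,-1.45]},
    {"hand":1.0,"xyz":[0,0,0],"delta_rot":[0,0,-1.45]},
    {"hand":1.0,"xyz":[0,0,0],"delta_rot":[0,0,-1.45]},
    {"hand":1.0,"xyz":[0,0,0],"delta_rot":[0,0,-1.45]},
    {"hand":1.0,"xyz":[0,0,0],"delta_rot":[0,0,-1.45]},
  ],
)

```text
clock: 44.03
position: [497.4, 210.1, 195.0]
ee_rot: [-0.111, 0.994, -0.0, -0.001]
contact_force: [-0.4, -0.3, -0.3]
gripper_width: 85.8
```

apply_moves(
  steps=[
    {"hand":1.0,"xyz":[0,0,0],"delta_rot":[0,0,-1.45]},
    {"hand":1.0,"xyz":[0,0,0],"delta_rot":[0,0,-1.45]},
    {"hand":1.0,"xyz":[0,0,0],"delta_rot":[0,0,-1.45]},
    {"hand":1.0,"xyz":[0,0,0],"delta_rot":[0,0,-1.45]},
    {"hand":1.0,"xyz":[0,0,0],"delta_rot":[0,0,-1.45]},
    {"hand":1.0,"xyz":[0,0,0],"delta_rot":[0,0,-1.45]},
    {"hand":1.0,"xyz":[0,0,0],"delta_rot":[0,0,-1.45]},
    {"hand":1.0,"xyz":[0,0,0],"delta_rot":[0,0,-1.45]},
    {"hand":1.0,"xyz":[0,0,0],"delta_rot":[0,0,-1.45]},
    {"hand":1.0,"xyz":[0,0,0],"delta_rot":[0,0,-1.45]},
    {"hand":1.0,"xyz":[0,0,0],"delta_rot":[0,0,-1.45]},
    {"hand":1.0,"xyz":[0,0,0],"delta_rot":[0,0,-1.45]},
  ],
)

```text
clock: 45.03
position: [497.5, 210.1, 195.1]
ee_rot: [0.742, -0.67, -0.0, 0.0]
contact_force: [-0.2, 0.1, -0.3]
gripper_width: 85.4
```

```bash
python3 -c "
from h import *
st();p=snap('wrist','w37.png')
for l in ['knob_top','post','plate_face','cover_1']:
    for d in nets.pinpoint(p,l): print(l,np.round(d['xyz']),round(d['confidence'],2))
z=201-3.38*1.91
c=fitring(p,(499,211),z,radii=((12,0),),span=8,out='f31.png')
r=R.from_quat(telemetry.read_state()['ee_rot']);print(r.inv().apply([1,0,0]))
"
```

```text
{'clock': 45.033, 'joints': [0.7, 0.293, -0.286, -0.001, -0.994, 0.974], 'position': [497.452, 210.108, 195.09], 'ee_rot': [0.742, -0.67, -0.0, 0.0], 'contact_force': [-0.232, 0.071, -0.327], 'wrist_torque': [-0.048, 0.012, -0.01], 'gripper_width': 85.425}
knob_top [499. 207. 197.] 0.93
knob_top [502. 215.  -3.] 0.17
post [500. 319. 132.] 0.65
plate_face [505. 207.  95.] 0.67
ring [500.3 211. ] score 15.0
[ 9.47090810e-02 -9.95504853e-01 -5.27517658e-04]
```

View pics/w37.png

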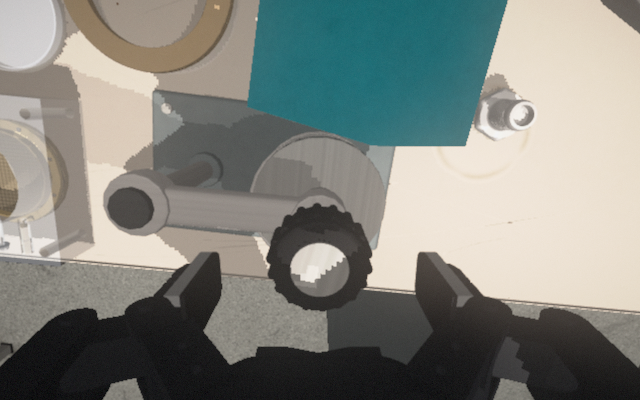

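The knob cap is at (500.3, 211.0). Recentring and gripping again.

apply_moves(
  steps=[
    {"hand":1.0,"xyz":[-0.07,-0.26,-0.05],"delta_rot":[0,0,0]},
    {"hand":1.0,"xyz":[-0.07,-0.26,-0.05],"delta_rot":[0,0,0]},
    {"hand":0.6,"xyz":[-0.07,-0.26,-0.05],"delta_rot":[0,0,0]},
    {"hand":0.3,"xyz":[-0.07,-0.26,-0.05],"delta_rot":[0,0,0]},
    {"hand":0.3,"xyz":[-0.07,-0.26,-0.05],"delta_rot":[0,0,0]},
    {"hand":0.3,"xyz":[-0.07,-0.26,-0.05],"delta_rot":[0,0,0]},
    {"hand":0.3,"xyz":[-0.07,-0.26,-0.05],"delta_rot":[0,0,0]},
    {"hand":0.3,"xyz":[-0.07,-0.26,-0.05],"delta_rot":[0,0,0]},
  ],
)

```text
clock: 45.95
position: [500.6, 210.0, 196.4]
ee_rot: [0.74, -0.672, 0.001, 0.001]
contact_force: [-0.2, -4.0, 4.2]
gripper_width: 40.2
```

apply_moves(
  steps=[
    {"hand":0.3,"xyz":[0,0,0.02],"delta_rot":[0,0,0.12]},
    {"hand":0.3,"xyz":[0,0,0.05],"delta_rot":[0,0,0.24]},
    {"hand":0.3,"xyz":[0,0,0.07],"delta_rot":[0,0,0.36]},
    {"hand":0.3,"xyz":[0,0,0.09],"delta_rot":[0,0,0.48]},
    {"hand":0.3,"xyz":[0,0,0.12],"delta_rot":[0,0,0.6]},
    {"hand":0.3,"xyz":[0,0,0.14],"delta_rot":[0,0,0.72]},
    {"hand":0.3,"xyz":[0,0,0.16],"delta_rot":[0,0,0.84]},
    {"hand":0.3,"xyz":[0,0,0.18],"delta_rot":[0,0,0.96]},
    {"hand":0.3,"xyz":[0,0,0.21],"delta_rot":[0,0,1.08]},
    {"hand":0.3,"xyz":[0,0,0.23],"delta_rot":[0,0,1.2]},
    {"hand":0.3,"xyz":[0,0,0.25],"delta_rot":[0,0,1.32]},
    {"hand":0.3,"xyz":[0,0,0.28],"delta_rot":[0,0,1.44]},
  ],
)

```text
clock: 46.95
position: [500.9, 212.2, 193.6]
ee_rot: [-0.111, 0.994, 0.001, 0.001]
contact_force: [-0.1, 1.7, 3.2]
gripper_width: 40.5
```

```bash
python3 -c "
from h import *
st();p=snap('wrist','w38.png')"
```

```text
{'clock': 46.95, 'joints': [0.698, 0.299, -0.28, -0.001, -0.989, -0.476], 'position': [500.893, 212.191, 193.646], 'ee_rot': [-0.111, 0.994, 0.001, 0.001], 'contact_force': [-0.102, 1.661, 3.236], 'wrist_torque': [0.461, 0.523, 0.068], 'gripper_width': 40.476}
```

View pics/w38.png

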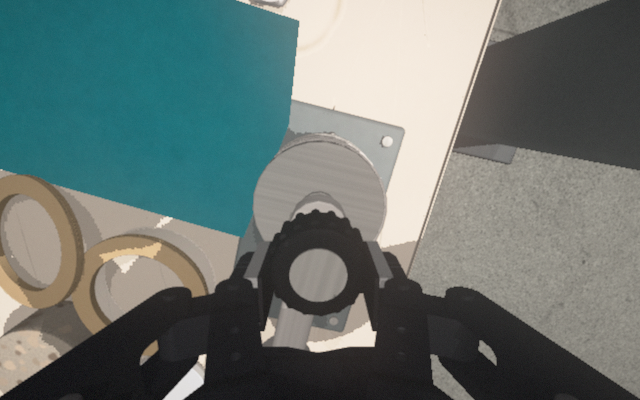

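Total is now about 4.8 rad, which should be about first touch. Another 2.4 rad to press the plate back.

apply_moves(
  steps=[
    {"hand":0.3,"xyz":[0,0,0.02],"delta_rot":[0,0,0.12]},
    {"hand":0.3,"xyz":[0,0,0.05],"delta_rot":[0,0,0.24]},
    {"hand":0.3,"xyz":[0,0,0.07],"delta_rot":[0,0,0.36]},
    {"hand":0.3,"xyz":[0,0,0.09],"delta_rot":[0,0,0.48]},
    {"hand":0.3,"xyz":[0,0,0.12],"delta_rot":[0,0,0.6]},
    {"hand":0.3,"xyz":[0,0,0.14],"delta_rot":[0,0,0.72]},
    {"hand":0.3,"xyz":[0,0,0.16],"delta_rot":[0,0,0.84]},
    {"hand":0.3,"xyz":[0,0,0.18],"delta_rot":[0,0,0.96]},
    {"hand":0.3,"xyz":[0,0,0.21],"delta_rot":[0,0,1.08]},
    {"hand":0.3,"xyz":[0,0,0.23],"delta_rot":[0,0,1.2]},
    {"hand":0.3,"xyz":[0,0,0.25],"delta_rot":[0,0,1.32]},
    {"hand":0.3,"xyz":[0,0,0.28],"delta_rot":[0,0,1.44]},
  ],
)

```text
clock: 48.0
position: [502.2, 211.1, 191.0]
ee_rot: [0.571, 0.821, 0.002, 0.001]
contact_force: [4.2, -4.0, 1.4]
gripper_width: 40.2
```

apply_moves(
  steps=[
    {"hand":0.3,"xyz":[0,0,0.02],"delta_rot":[0,0,0.12]},
    {"hand":0.3,"xyz":[0,0,0.05],"delta_rot":[0,0,0.24]},
    {"hand":0.3,"xyz":[0,0,0.07],"delta_rot":[0,0,0.36]},
    {"hand":0.3,"xyz":[0,0,0.09],"delta_rot":[0,0,0.48]},
    {"hand":0.3,"xyz":[0,0,0.12],"delta_rot":[0,0,0.6]},
    {"hand":0.3,"xyz":[0,0,0.14],"delta_rot":[0,0,0.72]},
    {"hand":0.3,"xyz":[0,0,0.16],"delta_rot":[0,0,0.84]},
    {"hand":0.3,"xyz":[0,0,0.18],"delta_rot":[0,0,0.95]},
    {"hand":0.3,"xyz":[0,0,0.18],"delta_rot":[0,0,0.95]},
    {"hand":0.3,"xyz":[0,0,0.18],"delta_rot":[0,0,0.95]},
  ],
)

```text
clock: 48.83
position: [502.0, 209.2, 189.2]
ee_rot: [0.882, 0.471, 0.001, 0.002]
contact_force: [5.2, -8.4, 1.7]
gripper_width: 40.0
```

```bash
python3 -c "
from h import *
st();p=snap('wrist','w39.png')"
```

```text
{'clock': 48.833, 'joints': [0.695, 0.304, -0.288, 0.004, -0.978, -2.858], 'position': [501.991, 209.196, 189.193], 'ee_rot': [0.882, 0.471, 0.001, 0.002], 'contact_force': [5.176, -8.396, 1.72], 'wrist_torque': [-2.158, -1.551, -0.044], 'gripper_width': 40.01}
```

View pics/w39.png

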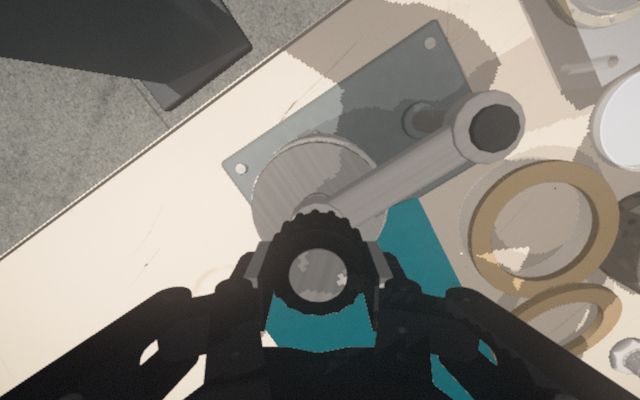

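About 7.2 rad in total, or about 13.8 mm of travel. Releasing straight up and checking.

apply_moves(
  steps=[
    {"hand":0.6,"xyz":[0,0,0],"delta_rot":[0,0,0]},
    {"hand":1.0,"xyz":[0,0,0],"delta_rot":[0,0,0]},
    {"hand":1.0,"xyz":[0,0,0],"delta_rot":[0,0,0]},
    {"hand":1.0,"xyz":[0,0,0],"delta_rot":[0,0,0]},
    {"hand":1.0,"xyz":[0,0,0],"delta_rot":[0,0,0]},
    {"hand":1.0,"xyz":[0,0,-2],"delta_rot":[0,0,0]},
    {"hand":1.0,"xyz":[0,0,-5],"delta_rot":[0,0,0]},
    {"hand":1.0,"xyz":[0,0,-9],"delta_rot":[0,0,0]},
    {"hand":1.0,"xyz":[0,0,-9],"delta_rot":[0,0,0]},
    {"hand":1.0,"xyz":[0,0,-9],"delta_rot":[0,0,0]},
    {"hand":1.0,"xyz":[0,0,-9],"delta_rot":[0,0,0]},
  ],
)

```text
clock: 49.8
position: [500.1, 211.1, 278.3]
ee_rot: [0.883, 0.47, 0.0, -0.0]
contact_force: [-1.2, 0.0, -0.9]
gripper_width: 85.5
```

```bash
python3 -c "
from h import *
st()
for n in ['wrist','scene','top']:
    p=snap(n,n+'_e.png')
    for l in ['knob_top','post','plate_face','cover_1']:
        for d in nets.pinpoint(p,l)[:3]: print(n,l,np.round(d['xyz']),round(d['confidence'],2))
    if n=='wrist':
        c=fitring(p,(500,211),187.3,radii=((12,0),),span=8)
        fitring(p,(499,211),94,radii=((46,0),),span=8,out='f32.png')
    if n=='scene': cv2.imwrite('pics/s4c.png',cv2.resize(p['frame'][110:250,180:360],None,fx=4,fy=4))
"
```

```text
{'clock': 49.8, 'joints': [0.698, 0.227, -0.154, -0.001, -1.19, -2.86], 'position': [500.141, 211.056, 278.321], 'ee_rot': [0.883, 0.47, 0.0, -0.0], 'contact_force': [-1.179, 0.012, -0.914], 'wrist_torque': [-0.023, 0.056, -0.023], 'gripper_width': 85.518}
wrist knob_top [500. 208. 189.] 0.8
wrist post [498. 320. 135.] 0.68
wrist plate_face [504. 210.  90.] 0.66
ring [500. 211.] score 15.0
ring [498.  215.4] score 6.13
scene knob_top [496. 209. 190.] 0.78
scene post [502. 312. 123.] 0.83
scene plate_face [502. 212.  86.] 0.55
scene cover_1 [497. 211. 186.] 0.64
scene cover_1 [502. 211.  36.] 0.54
scene cover_1 [499. 209.  49.] 0.54
top knob_top [497. 211. 185.] 0.81
top post [498. 314. 134.] 0.78
top plate_face [504. 207.  92.] 0.84
top cover_1 [500. 213.  55.] 0.49
```

View pics/f32.png

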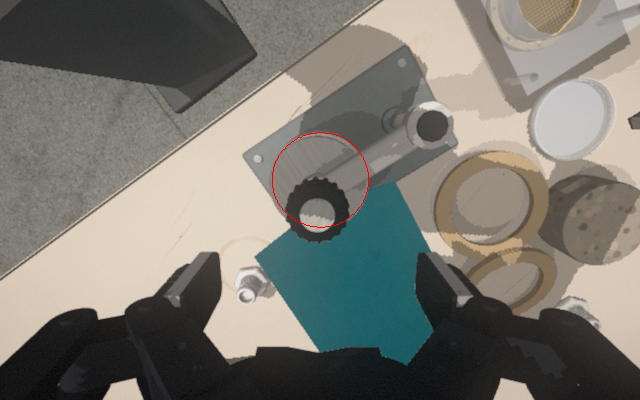

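View pics/s4c.png

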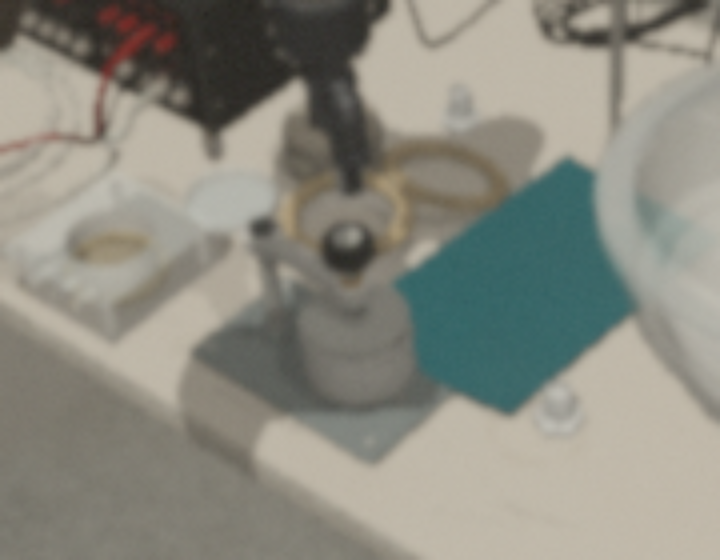

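The checks agree:
- **Knob height:** its top is at about 188 mm (13.8 mm of sink expected), so the plate is pushed back about 4–5 mm.
- **Grip:** in the grip pictures the cap stayed at rows 276–277 as the tool sank 14 mm, so there was no sign of slip.
- **Arm:** the knob is over the seat at (500, 211), on the stop.
- **Gripper:** it is free.

Handing in.

```bash
python3 -c "
from h import *
print(workorder.job_done()); st()"
```

```text
the job is handed in; nothing more can be done
None
the job is handed in; nothing more can be done
```

I nested all five covers upside down on the seat ring, swung the clamp arm to its stop, and screwed the knob down about 7.2 rad clockwise. I handed the job in at about 50 s with the gripper clear; no verdict was reported.

**Last checks:**
- **Stack:** before clamping, the top cover's origin read 55–57 mm (56 expected for five) and its rim was about 2 mm from the seat axis.
- **Clamp arm:** a push in the closing direction met 12.5 N with no further motion. After release the knob was at (500, 211), over the seat.
- **Knob and plate:** the networks put the knob top at 185–190 mm, where 187 was expected. That means the sprung plate is pushed back roughly 4–5 mm, though I had no direct reading of it.

**Checks that disagreed:**
- **Pressure plate:** a circle fit of the plate outline scored badly and landed about 4 mm off, so I ignored it.
- **Covers under the plate:** the stack is mostly hidden once clamped. The networks' later cover readings were weak, and one was plainly wrong at 186 mm high.

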